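Home a parts carousel and refit its drive gear

ROBOT

A 6-joint arm with a two-finger parallel gripper is mounted at the origin on the work surface. World frame = base frame: x ahead of the robot, y to its left, z up, the work surface at z = 0. Lengths are in m, angles in rad, forces in N, time in s.
With the tool pointing down it reaches from about 0.35 to 0.85 m from the base axis. Payload 8.1 kg.
Tool frame: the origin (TCP) lies on the mounting face of the last link; the fingertips stand 186 mm ahead of it and the grasp point (between the pads) lies 167 mm ahead of it; z points along the fingers, y is the line along which they close (so a half turn about z gives the same grasp; the last joint's range is limited). The gripper opens to 93 mm and grips with 3 to 60 N. Pads are 15 mm wide; open, the fingers measure 128 mm over their backs; the gripper's body (75 mm by 188 mm) begins 65 mm behind the grasp point.
Start: joints at [-1.382, 0.13, 1.488, -0, 1.523, -0.085], TCP at [0.162, -0.578, 0.405] pointing down, gripper open.
Joint ranges: [-2.96, 2.96], [-0.89, 2.26], [0.02, 2.5], [-1.34, 4.48], [0, 2.73], [-2.66, 2.66]. Speed limits (rad/s): [2.39, 2.39, 2.79, 3.14, 3.14, 3.14].

INTERFACE

Orientations are given as a rotation vector (axis times angle).
In Python, from plant import * gives the robot as it stands. The module is installed in compiled form; this text tells all that it offers.
- The arm moves only by the tool arm_command, never from a script. Its argument "increments" is a list of rows, each a list of 6 numbers: the shift along the tool's x, y, z in units of 0.2 m (1.0 is 0.2 m), then the turn, a rotation vector about the tool's x, y, z in units of pi rad (1.0 is pi rad). A call has exactly 5 rows; each row is the pose to reach, as a shift and turn from the pose commanded when the call began, along the tool's axes at that moment, turning the shorter way round; what a row does not reach only later rows make up. A row lasts 1/8 s, in which the tool goes at most 62.5 mm and 10.7 degrees, less where a joint would pass 70% of its speed; a pose out of reach is approached as far as the arm can. A call with a number of a shift or a turn outside -1 to 1 is refused whole. A call with a gripper value outside its range is refused whole. "fingers" is the closure, from -1 (fully open) to 1 (shut), set as the call begins (left out, the last holds). The fingers move at their own pace and stop on an object; "force" is the grip in N (left out, the last holds). Time passes only in rows, so rows that repeat a pose let the fingers close, or fill a call up. It gives the time, the measured TCP pose, the force, the opening and the grip force at its end, in the units of the state.
- read_state(): the state, without advancing time (a new reading comes with each control period).
- read_camera(name): name is "scene" or "top"; returns a dict with "image" (384x512x3 uint8, red, green, blue), "fx", "fy", "cx", "cy" (pixels), "T" (4x4, takes a point from camera to world coordinates). Camera axes: x right, y down, z forward; pixel columns grow to the right and rows downward; lengths in m; the calibration is good to about 2 mm. A picture is of the moment at which its call begins. There is no depth.
- close_job(): hands the job in; it is judged then, once.
The state is a dict: "t": time; "q": joint angles; "dq": joint speeds; "joint_torque": joint torques, N m; "tool_pos": TCP position; "orientation": TCP orientation; "force": force on the tool from outside, world axes, zero at the start; "wrist_torque": the same for the moment, N m; "opening": finger opening in m; "gripper_force": force on a finger pad.
Only numpy, scipy, OpenCV 4.12 (cv2) and the standard library are available. Lean on these libraries where they do the work, as an engineer would, in place of code of your own. Each camera call takes 0.05 s, during which the arm holds its last target. There are 200 camera calls.

TASK

The parts carousel's drive gear is off, so its platter turns freely by hand. First turn the platter until its black arrow points straight at the fixed black home pointer; then put the large drive gear, hub up, on the motor shaft and rock it gently until its teeth drop in between the platter's teeth, without ramming them, and let go of it: it must sit fully down on the shaft's shoulder with the arrow still on the pointer. Leave the other things on the desk where they are.

Things in the scene. Friction and masses are not known exactly. Their poses are not given: they have to be found in the camera images.
- carousel: Fixed base of the parts carousel: round plywood plate 238 mm across, top 65 mm above the desk, with an arm carrying a square gearmotor below and its upright steel shaft above. Origin: on the platter's axis at desk height. z up; y points from the platter's axis to the motor shaft (137.8 mm away), x from the axis to the fixed home pointer.
- platter (a joint): The platter's turn about its upright axis (through the carousel's origin), rad, counter-clockwise seen from above: the angle from the home pointer to the platter's arrow. 0 or any whole turn = home. No stops: it turns endlessly both ways. A stiff felt bearing, about 0.18 N m (2.6 N at a fin): it stays where it is left.
- platter_top (a point): On the platter's axis, on top of its white disc (179 mm across, 95 mm above the desk). Six upright radial fins to push on, 6 mm thick, tops 135 mm above the desk, reach from the hub (40 mm wide, top 145 mm above the desk) to 82 mm from the axis, 30, 90, 150, 210, 270 and 330 degrees from the arrow. Small parts up to 9 mm high are fixed on the disc within 52 mm of the axis.
- home_arrow (a point): Just past the tip of the platter's black arrow (4 mm high, on the disc, pointing out, midway between two fins), 91 mm from the platter's axis, 99 mm above the desk; it turns with the platter. Under the disc is the platter's gear: plywood, 36 teeth, 214 mm over the teeth, pitch circle 204 mm, 75 to 89 mm above the desk. Where its teeth stand relative to the arrow is not known.
- home_pointer (a point): Just inside the tip of the fixed home pointer, 91 mm from the platter's axis, 99 mm above the desk: home_arrow is here when the platter is home. The pointer is a black wedge pointing in, tip 93.5 mm from the axis, top 102 mm above the desk, on a post 22 mm wide, 117 to 127 mm from the axis.
- shaft_foot (a point): Centre of the 23 mm wide shoulder on which the drive gear comes to rest, on the axis of the motor shaft, 73 mm above the desk. The shaft does not turn; it is round, 14 mm thick, rises 35 mm above this point (top 108 mm above the desk), its last 10 mm tapered to 5 mm.
- gear_hub (a point): The large drive gear, loose, white plastic, lying flat on the desk, hub up, to be taken by its hub: plain round, 36 mm across, 40 mm tall, on top of the toothed wheel (16 mm thick, 78 mm over the teeth; 56 mm tall in all). This point is on its axis, 42 mm above its underside, 26 mm above the top of the toothed wheel, 14 mm below the hub's top; z up along the axis.
- drive_gear: The same gear; origin: centre of its underside. 12 teeth, 30 degrees apart, where relative to its x axis is not known; 17 mm bore right through, 1.5 mm play all round on the shaft; 0.1 to 0.2 kg. On the shaft its teeth meet the platter's 16 mm above the shoulder and pass only within about 3 degrees of a gap's middle. Pressed on them and turned, it drags the platter.
- spare_gear: Bystander: a smaller white gear, 8 teeth, 56 mm across, 20 mm tall, lying flat. Origin: centre of its underside.
- tape: Bystander: a roll of clear tape lying flat, 72 mm across, 24 mm tall. Origin: centre of its underside.
- mug: Bystander: white mug, 82 mm across, 92 mm tall. Origin: centre of its underside.
- drink: Bystander: amber drink bottle, 66 mm across, 200 mm tall. Origin: centre of its underside.
- screwdriver: Bystander: a screwdriver lying on the desk, 190 mm long.
- board: Bystander: circuit board in a black tray, 75 x 60 x 19 mm. Origin: centre of its underside.
- microphone: Bystander: desk microphone on a round foot, 110 mm across, 202 mm tall. Origin: centre of its underside.
Mind the look-alikes: they are no part of the job. Of the things that look like the drive_gear, the largest one is meant.

How it is judged:
By the outcome, as a careful person would: the job done as asked, in the order asked, and still so for the second after the job is handed in, with the robot touching nothing.
It also fails if it takes over 64 s, if anything falls off the work surface, if the arm or the gripper's body presses on something with over 40 N, if the wrist force passes 120 N, or if a joint passes its speed limit or range.

## Working session

There is one attempt and no reset: what is moved stays moved. The work goes in short steps, Python scripts to look and compute and a tool call to move; the robot and the scene stay as the last step left them, time stands still between calls to the robot, and variables do not carry over. Pictures are saved under pics/ and viewed, at most 10 in all, crops included, and the job is handed in when it is done.

Besides the shell and the picture viewer there is one more tool, called by a JSON object that holds its "fn" and its "kwargs". arm_command: Moves the arm, as the interface text tells. Shifts and turns lie within -1 to 1; 1 stands for 0.2 m of shift or pi rad of turn. Its arguments: {"type":"object","properties":{"increments":{"type":"array","items":{"type":"array","items":{"type":"number","minimum":-1,"maximum":1}}},"fingers":{"type":"number"},"force":{"type":"number"}},"required":["increments"]}

```bash
mkdir -p pics; cat > h.py <<'E'
from plant import *
import numpy as np, cv2
from scipy.spatial.transform import Rotation as R
def snap(n,f):
    c=read_camera(n); cv2.imwrite('pics/'+f,c['image'][:,:,::-1]); return c
def p2w(c,u,v,z):
    T=np.array(c['T']); d=T[:3,:3]@np.array([(u-c['cx'])/c['fx'],(v-c['cy'])/c['fy'],1]); o=T[:3,3]
    return o+d*(z-o[2])/d[2]
def w2p(c,p):
    T=np.array(c['T']); q=T[:3,:3].T@(np.array(p)-T[:3,3]); return np.array([c['fx']*q[0]/q[2]+c['cx'],c['fy']*q[1]/q[2]+c['cy']])
E
python3 - <<'E'
from h import *
import pickle
for n in('top','scene'):
    c=snap(n,n+'0.png'); pickle.dump(c,open(n+'.pkl','wb')); print(n,c['fx'],c['cx'],c['cy'],np.round(c['T'],3).tolist())
s=read_state(); print(s['t'],s['tool_pos'],s['orientation'],s['opening'],s['force'])
a=cv2.imread('pics/top0.png');cv2.imwrite('pics/top0b.png',cv2.resize(a,(800,600),interpolation=cv2.INTER_CUBIC))
E
```

```text
top 398.2699664928491 257.068412766725 197.46195244132676 [[-0.028, -0.989, 0.143, 0.34], [-1.0, 0.029, 0.009, 0.023], [-0.014, -0.142, -0.99, 1.328], [0.0, 0.0, 0.0, 1.0]]
scene 472.9119845984116 261.8175439479467 196.8311955087951 [[0.515, 0.548, -0.66, 1.581], [0.857, -0.33, 0.395, -0.59], [-0.001, -0.769, -0.64, 1.113], [0.0, 0.0, 0.0, 1.0]]
0.1 [ 0.16220644 -0.57744609  0.40381451] [-3.11058593e+00 -4.28457168e-01  9.76754500e-05] 0.09305204991461559 [-0.30972511 -0.22680213 -0.32424924]
```

View pics/top0b.png

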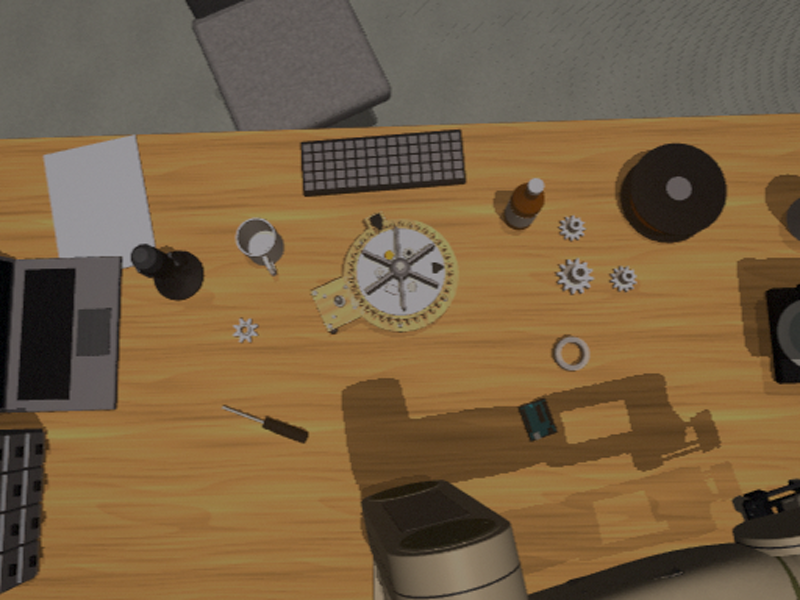

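View pics/scene0.png

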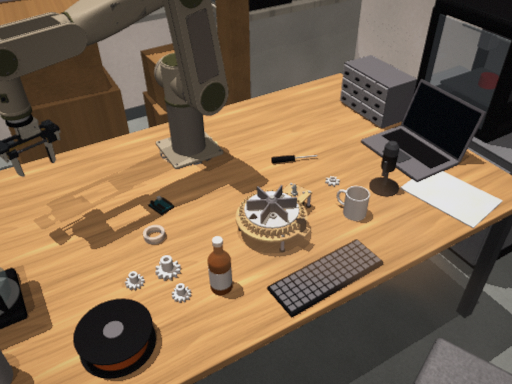

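The top view (800x600 scale) shows the carousel at (400,268), with the motor shaft at (338,300), the home pointer at (375,222) and the arrow at (437,268). The drive gear candidates are (575,276), (572,228) and (624,278), with the spare at (245,330). (575,276) looks largest, so I'll confirm it in a crop.

```bash
python3 - <<'E'
from h import *
a=cv2.imread('pics/top0.png')
l=cv2.resize(a[125:225,190:305],None,fx=4,fy=4,interpolation=cv2.INTER_CUBIC)
r=cv2.resize(a[130:205,345:425],None,fx=4,fy=4,interpolation=cv2.INTER_CUBIC)
o=np.zeros((400,785,3),np.uint8);o[:l.shape[0],:460]=l;o[:300,465:785]=r
cv2.imwrite('pics/crop.png',o)
E
```

```text
(no output)
```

View pics/crop.png

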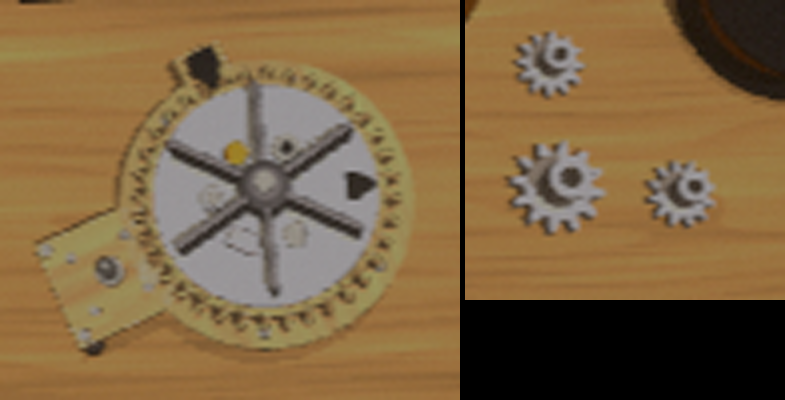

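In the crop, the drive gear is at (556,188): about 78 mm across, clearly larger than the two near (550,64) and (680,192). On the carousel, the hub is at (264,183), the arrow tip at (376,186), the pointer tip at about (211,88) and the shaft tip at (110,266). Next I'll look at the scene view for triangulation.

```bash
python3 - <<'E'
from h import *
import pickle
ct,cs=[pickle.load(open(n+'.pkl','rb')) for n in('top','scene')]
P=lambda x,y:(190+(x+.5)/4-.5,125+(y+.5)/4-.5)
G=lambda x,y:(345+(x-465+.5)/4-.5,130+(y+.5)/4-.5)
for n,f,x,y,z in[('hub',P,264,183,.145),('shaft',P,110,265,.108),('arrow',P,376,186,.099),('ptr',P,211,88,.102),('gearwheel',G,556,188,.016),('gearhub',G,570,178,.056)]:
    w=p2w(ct,*f(x,y),z); print(n,w.round(4),w2p(cs,w).round(1))
# circle fit of disc edge (white=low saturation) both cams
from scipy.optimize import minimize
def score(c,ctr,r,z,ch):
    g=cv2.GaussianBlur(c['image'],(0,0),.7).astype(np.float32)
    hsv=cv2.cvtColor(g/255,cv2.COLOR_RGB2HSV); S=hsv[:,:,1] if ch=='s' else hsv[:,:,2]
    t=np.linspace(0,2*np.pi,120,endpoint=False); v=[]
    for rr in(r-.002,r+.002):
        m=np.array([w2p(c,[ctr[0]+rr*np.cos(a),ctr[1]+rr*np.sin(a),z]) for a in t],np.float32)
        v.append(cv2.remap(S,m[:,:1],m[:,1:],cv2.INTER_LINEAR)[:,0])
    return np.mean(v[1]-v[0])
for c,n in((ct,'top'),(cs,'scene')):
    h=p2w(ct,*P(264,183),.145)
    r=minimize(lambda p:-score(c,p,.0895,.095,'s'),h[:2],method='Nelder-Mead',options=dict(initial_simplex=[h[:2]+d for d in([0,0],[.006,0],[0,.006])]))
    print(n,'disc',r.x.round(4),r.fun)
a=cs['image'][:,:,::-1]
l=cv2.resize(a[170:255,225:320],None,fx=5,fy=5,interpolation=cv2.INTER_CUBIC)
r=cv2.resize(a[240:300,145:205],None,fx=5,fy=5,interpolation=cv2.INTER_CUBIC)
o=np.zeros((425,780,3),np.uint8);o[:,:475]=l;o[:300,480:780]=r
cv2.imwrite('pics/crop2.png',o)
E
```

```text
hub [0.5938 0.036  0.145 ] [271.1 195.7]
shaft [0.5404 0.1577 0.108 ] [292.9 183.8]
arrow [ 0.5985 -0.0515  0.099 ] [248.4 216.6]
ptr [0.6811 0.0764 0.102 ] [296.2 216.9]
gearwheel [ 0.5887 -0.3353  0.016 ] [167.4 266.7]
gearhub [ 0.5891 -0.3363  0.056 ] [165.4 258. ]
top disc [0.5953 0.0357] -0.2224816232919693
scene disc [0.5985 0.0344] -0.13889096677303314
```

View pics/crop2.png

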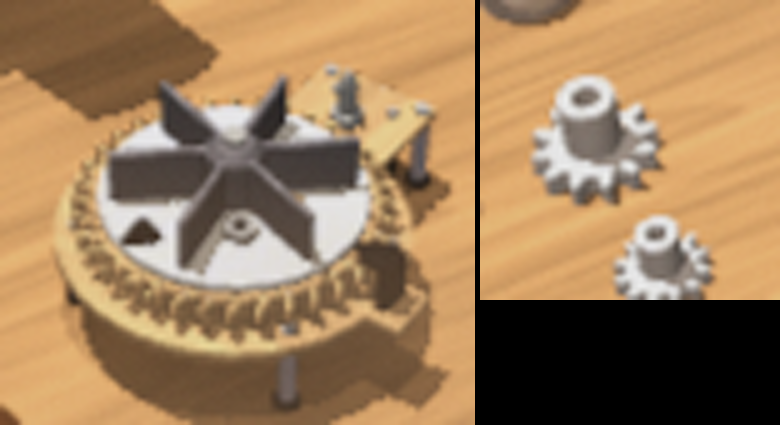

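```bash
python3 - <<'E'
from h import *
import pickle
from scipy.optimize import least_squares
ct,cs=[pickle.load(open(n+'.pkl','rb')) for n in('top','scene')]
P=lambda x,y:np.array((190+(x+.5)/4-.5,125+(y+.5)/4-.5))
S=lambda x,y:np.array((225+(x+.5)/5-.5,170+(y+.5)/5-.5))
def obj(p):
    x,y,a=p;X=np.array([np.cos(a),np.sin(a)]);Y=np.array([-X[1],X[0]]);o=np.array([x,y])
    w=lambda v,z:[*v,z]
    return [w2p(ct,w(o,.145))-P(264,183), w2p(ct,w(o+.1378*Y,.090))-P(108,269), w2p(ct,w(o+.0935*X,.102))-P(211,88),
     w2p(cs,w(o+.1378*Y,.108))-S(345,71), w2p(cs,w(o,.145))-S(233,141),
     (o-[.5953,.0357])/.003,(o-[.5985,.0344])/.005]
r=least_squares(lambda p:np.concatenate(obj(p)),[.595,.0355,np.radians(24.5)])
print(r.x,np.degrees(r.x[2]));print(np.array(obj(r.x)).round(2))
x,y,a=r.x; print('shaft',x-.1378*np.sin(a),y+.1378*np.cos(a))
w=p2w(ct,*P(376,186),.099);print('arrow',np.hypot(w[0]-x,w[1]-y),np.degrees(np.arctan2(w[1]-y,w[0]-x)-a))
print(np.degrees(np.arctan2(.036-w[1]-0,.0)))
E
```

```text
[0.59646078 0.03557747 0.42700934] 24.46583306817081
[[ 0.1  -0.88]
 [ 0.11  0.24]
 [ 0.65 -0.18]
 [-0.07 -0.4 ]
 [ 0.24 -1.59]
 [ 0.39 -0.04]
 [-0.41  0.24]]
shaft 0.5393908410072197 0.1610041898607406
arrow 0.08710590152203165 -113.10586640163304
90.0
```

```bash
cat >> h.py <<'E'
def go(x,y,z,yaw=None,tgt=None):
    """increments (units) from measured pose to TCP x,y,z with tool y at yaw deg, tool down"""
    s=read_state(); Rm=R.from_rotvec(s['orientation'])
    cur=np.degrees(np.arctan2(*Rm.as_matrix()[[1,0],1]))
    if yaw is None: yaw=cur
    a=np.radians(yaw); Y=np.array([np.cos(a),np.sin(a),0]); Z=np.array([0,0,-1.]); X=np.cross(Y,Z)
    T=R.from_matrix(np.stack([X,Y,Z],1))
    print('t',s['t'],'pos',np.round(s['tool_pos'],4),'yaw',round(cur,2),'q',np.round(s['q'],2),'F',np.round(s['force'],1),'op',round(s['opening'],4),'gf',round(float(s['gripper_force']),1))
    print('inc',np.round(Rm.inv().apply(np.array([x,y,z])-s['tool_pos'])/.2,3),np.round((Rm.inv()*T).as_rotvec()/np.pi,4))
def ring(c,ctr,r,z,n):
    t=np.radians(np.arange(0,360,.5)); m=np.array([w2p(c,[ctr[0]+r*np.cos(a),ctr[1]+r*np.sin(a),z]) for a in t],np.float32)
    V=c['image'].astype(np.float32).mean(2); v=cv2.remap(V,m[:,:1],m[:,1:],cv2.INTER_CUBIC)[:,0]
    return t,v
E
python3 - <<'E'
from h import *
import pickle
ct=pickle.load(open('top.pkl','rb'))
P=lambda x,y:np.array((190+(x+.5)/4-.5,125+(y+.5)/4-.5))
fs=[(250,85),(350,128),(362,234),(274,292),(180,248),(170,145)]
w=np.array([p2w(ct,*P(*f),.135)[:2] for f in fs]);print(w.mean(0).round(4))
d=w-[.5955,.0355];print(np.hypot(*d.T).round(3),np.degrees(np.arctan2(d[:,1],d[:,0])).round(1))
# opposite tips define fin lines
for i in range(3): e=w[i]-w[i+3]; print(np.degrees(np.arctan2(e[1],e[0])).round(1))
for r in(.031,.034,.036,.038):
    t,v=ring(ct,(.589,-.336),r,.016,12); F=np.sum(v*np.exp(-12j*t)); print(r,'gear tooth ang',np.degrees(-np.angle(F)*-1/-12).round(2), abs(F)/len(t), 'lead' )
go(.4,-.3,.42,-74)
go(.5965,.0355,.42,-88.6)
E
```

```text
[0.5919 0.036 ]
[0.078 0.078 0.084 0.084 0.081 0.079] [   6.8  -58.1 -119.6 -176.8  126.2   65.8]
4.9
-55.9
-117.0
0.031 gear tooth ang -10.98 13.596839245626407 lead
0.034 gear tooth ang -11.14 11.488314635646368 lead
0.036 gear tooth ang -11.05 6.855767178872788 lead
0.038 gear tooth ang -10.84 1.8381104822657086 lead
t 0.1 pos [ 0.1622 -0.5774  0.4038] yaw -74.31 q [-1.38  0.13  1.49  0.    1.52 -0.09] F [-0.3 -0.2 -0.3] op 0.0931 gf 0.0
inc [ 1.52  -1.014 -0.079] [-0.0005 -0.0001 -0.0017]
t 0.1 pos [ 0.1622 -0.5774  0.4038] yaw -74.31 q [-1.38  0.13  1.49  0.    1.52 -0.09] F [-0.3 -0.2 -0.3] op 0.0931 gf 0.0
inc [ 2.919 -2.364 -0.077] [-0.0005  0.      0.0794]
```

{"fn": "arm_command", "kwargs": {"increments": [[0.195,-0.158,-0.08,0,0,0],[0.39,-0.316,-0.08,0,0,0],[0.585,-0.474,-0.08,0,0,0],[0.78,-0.632,-0.08,0,0,0],[0.97,-0.79,-0.08,0,0,0]], "fingers": -1}}

```text
t: 0.72
tool_pos: [0.3069, -0.3716, 0.4203]
orientation: [-3.112, -0.428, 0.0]
force: [0.7, -0.1, 0.3]
opening: 0.0926
gripper_force: 0.0
```

{"fn": "arm_command", "kwargs": {"increments": [[0.195,-0.158,0,0,0,0],[0.39,-0.316,0,0,0,0],[0.585,-0.474,0,0,0,0],[0.78,-0.632,0,0,0,0],[0.97,-0.79,0,0,0,0]]}}

```text
t: 1.35
tool_pos: [0.451, -0.1669, 0.4204]
orientation: [-3.112, -0.429, 0.0]
force: [1.3, -0.9, 0.8]
opening: 0.0931
gripper_force: 0.0
```

{"fn": "arm_command", "kwargs": {"increments": [[0.195,-0.158,0,0,0,0],[0.39,-0.316,0,0,0,0],[0.585,-0.474,0,0,0,0],[0.78,-0.632,0,0,0,0.035],[0.97,-0.79,0,0,0,0.07]]}}

```text
t: 1.98
tool_pos: [0.5951, 0.0376, 0.4202]
orientation: [3.141, 0.079, -0.001]
force: [0.6, 0.1, -0.2]
opening: 0.0932
gripper_force: 0.0
```

```bash
python3 -c "
from h import *
go(.595,.0355,.302,-87)"
```

```text
t 1.975 pos [0.5951 0.0376 0.4202] yaw -87.11 q [-0.02  0.11  1.48 -0.    1.55  1.5 ] F [ 0.6  0.1 -0.2] op 0.0932 gf 0.0
inc [-0.001  0.011  0.591] [ 0.      0.0002 -0.0006]
```

{"fn": "arm_command", "kwargs": {"increments": [[0,0.01,0.15,0,0,0],[0,0.01,0.32,0,0,0],[0,0.01,0.48,0,0,0],[0,0.01,0.56,0,0,0],[0,0.01,0.59,0,0,0]]}}

```text
t: 2.6
tool_pos: [0.5942, 0.034, 0.3018]
orientation: [-3.14, -0.085, 0.003]
force: [0.8, 0.1, 0.1]
opening: 0.0928
gripper_force: 0.0
```

{"fn": "arm_command", "kwargs": {"increments": [[0,0,0,0,0,0],[0,0,0,0,0,0],[0,0,0,0,0,0],[0,0,0,0,0,0],[0,0,0,0,0,0]], "fingers": 1, "force": 8}}

```text
t: 3.22
tool_pos: [0.5946, 0.0341, 0.303]
orientation: [-3.14, -0.085, -0.0]
force: [0.7, 0.0, -0.4]
opening: 0.0478
gripper_force: 0.0
```

```bash
python3 -c "
from h import *
c=snap('top','g1.png');snap('scene','g1s.png')
go(.595,.0355,.302,24.5)
a=cv2.imread('pics/g1.png')[125:225,190:305];b=cv2.imread('pics/g1s.png')[130:255,225:320]
o=np.zeros((500,780,3),np.uint8);o[:400,:400]=cv2.resize(a,(400,400)) ;o[:500,400:]=cv2.resize(b,(380,500));cv2.imwrite('pics/g1c.png',o)"
```

```text
t 3.325 pos [0.5946 0.0349 0.3029] yaw -86.9 q [-0.03  0.19  1.61  0.    1.34  1.49] F [2.1 3.1 0.4] op 0.0414 gf 7.5
inc [ 0.002 -0.003  0.004] [-2.000e-04 -8.000e-04 -6.189e-01]
```

View pics/g1c.png

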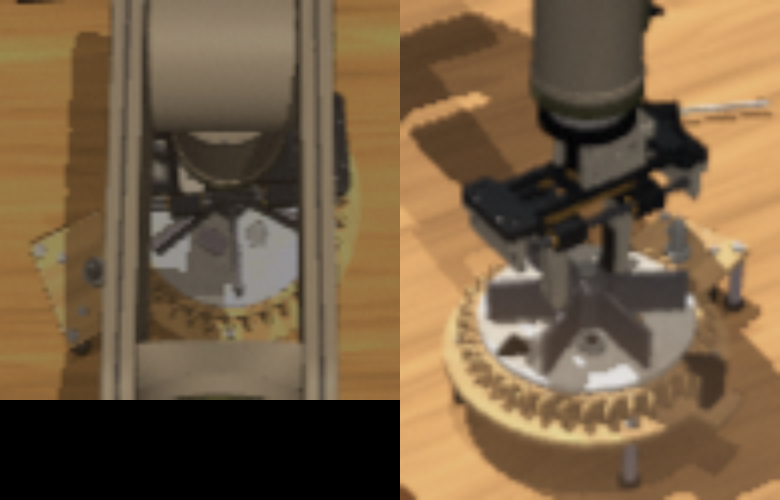

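The fingers straddle the hub (opening 41 mm) and are in line with the arrow. Next I turn the platter CCW.

{"fn": "arm_command", "kwargs": {"increments": [[0,0,0,0,0,-0.03],[0,0,0,0,0,-0.085],[0,0,0,0,0,-0.14],[0,0,0,0,0,-0.195],[0,0,0,0,0,-0.25]], "force": 20}}

```text
t: 3.95
tool_pos: [0.5948, 0.0354, 0.3029]
orientation: [-2.863, -1.288, -0.004]
force: [3.1, 7.9, -1.1]
opening: 0.0394
gripper_force: 23.6
```

{"fn": "arm_command", "kwargs": {"increments": [[0,0,0,0,0,-0.055],[0,0,0,0,0,-0.11],[0,0,0,0,0,-0.165],[0,0,0,0,0,-0.22],[0,0,0,0,0,-0.275]]}}

```text
t: 4.58
tool_pos: [0.595, 0.0353, 0.3029]
orientation: [-2.062, -2.37, -0.005]
force: [6.5, 7.3, -2.4]
opening: 0.0396
gripper_force: 23.7
```

```bash
python3 -c "
from h import *
go(.595,.0355,.302,24.5);c=snap('top','g2.png');snap('scene','g2s.png')"
```

```text
t 4.575 pos [0.595  0.0353 0.3029] yaw 7.94 q [-0.03  0.19  1.61  0.    1.34 -0.17] F [ 6.5  7.3 -2.4] op 0.0396 gf 23.7
inc [0.001 0.    0.004] [ 0.0008 -0.0006 -0.092 ]
```

{"fn": "arm_command", "kwargs": {"increments": [[0,0,0,0,0,-0.045],[0,0,0,0,0,-0.085],[0,0,0,0,0,-0.093],[0,0,0,0,0,-0.093],[0,0,0,0,0,-0.093]]}}

```text
t: 5.3
tool_pos: [0.595, 0.0353, 0.3029]
orientation: [1.702, 2.64, 0.005]
force: [6.1, 7.9, -2.5]
opening: 0.0394
gripper_force: 24.0
```

```bash
python3 -c "
from h import *
go(.595,.0355,.302,24.5);c=snap('top','g2.png');snap('scene','g2s.png')
a=cv2.imread('pics/g2.png')[115:215,200:290];b=cv2.imread('pics/g2s.png')[165:255,230:320]
o=np.hstack([cv2.resize(a,(360,400),interpolation=cv2.INTER_CUBIC),cv2.resize(b,(400,400),interpolation=cv2.INTER_CUBIC)]);cv2.imwrite('pics/g2c.png',o)"
```

```text
t 5.3 pos [0.595  0.0353 0.3029] yaw 24.37 q [-0.03  0.19  1.61  0.    1.34 -0.45] F [ 6.1  7.9 -2.5] op 0.0394 gf 24.0
inc [0.001 0.    0.004] [ 0.0009 -0.0005 -0.0007]
```

View pics/g2c.png

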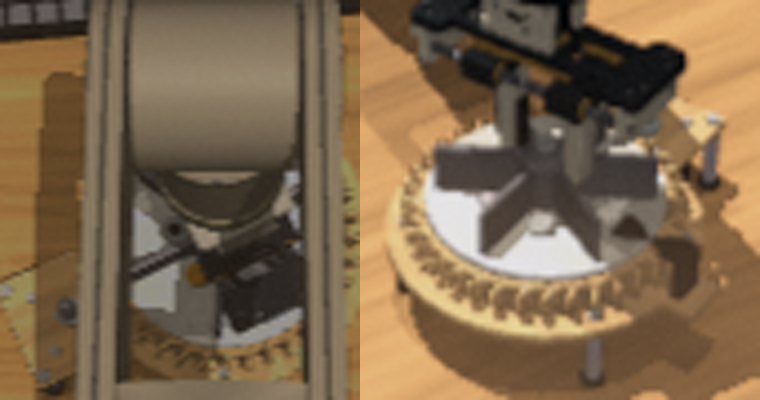

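{"fn": "arm_command", "kwargs": {"increments": [[0,0,0,0,0,0],[0,0,0,0,0,0],[0,0,0,0,0,0],[0,0,0,0,0,0],[0,0,-0.01,0,0,0]], "fingers": -1}}

```text
t: 6.02
tool_pos: [0.5945, 0.0339, 0.3046]
orientation: [-1.704, -2.639, 0.0]
force: [-0.0, 0.9, 0.2]
opening: 0.0853
gripper_force: 0.0
```

{"fn": "arm_command", "kwargs": {"increments": [[0,0,-0.1,0,0,0],[0,0,-0.25,0,0,0],[0,0,-0.4,0,0,0],[0,0,-0.55,0,0,0],[0,0,-0.62,0,0,0]]}}

```text
t: 6.65
tool_pos: [0.5949, 0.034, 0.4326]
orientation: [1.701, 2.636, 0.004]
force: [0.3, 0.0, 0.3]
opening: 0.0926
gripper_force: 0.0
```

```bash
python3 -c "
from h import *
go(.589,-.336,.42,-45)"
```

```text
t 6.65 pos [0.5949 0.034  0.4326] yaw 24.33 q [-0.03  0.11  1.46 -0.    1.57 -0.45] F [0.3 0.  0.3] op 0.0926 gf 0.0
inc [-1.674 -0.789  0.063] [ 1.600e-03 -2.000e-04  3.852e-01]
```

{"fn": "arm_command", "kwargs": {"increments": [[-0.2,-0.09,0,0,0,0.045],[-0.4,-0.19,0,0,0,0.1],[-0.6,-0.28,0,0,0,0.15],[-0.8,-0.38,0,0,0,0.2],[-0.99,-0.47,0,0,0,0.25]]}}

```text
t: 7.28
tool_pos: [0.5901, -0.1866, 0.4288]
orientation: [-2.589, -1.78, 0.0]
force: [0.8, -0.5, -0.3]
opening: 0.093
gripper_force: 0.0
```

```bash
python3 -c "
from h import *
go(.589,-.336,.38,-45)"
```

```text
t 7.275 pos [ 0.5901 -0.1866  0.4288] yaw -20.98 q [-0.39  0.17  1.4  -0.    1.57 -0.02] F [ 0.8 -0.5 -0.3] op 0.093 gf 0.0
inc [-0.7    0.262  0.244] [-1.000e-04  0.000e+00  1.334e-01]
```

{"fn": "arm_command", "kwargs": {"increments": [[-0.2,0.07,0.05,0,0,0.05],[-0.4,0.15,0.1,0,0,0.1],[-0.6,0.22,0.18,0,0,0.133],[-0.7,0.262,0.24,0,0,0.133],[-0.7,0.262,0.24,0,0,0.133]]}}

```text
t: 7.9
tool_pos: [0.5895, -0.3353, 0.3788]
orientation: [-2.895, -1.212, 0.003]
force: [-0.1, -0.3, 0.4]
opening: 0.0928
gripper_force: 0.0
```

```bash
python3 - <<'E'
from h import *
import pickle
go(.589,-.336,.209,-45)
ct=snap('top','h.png');cs=snap('scene','hs.png')
pickle.dump((ct,cs),open('home.pkl','wb'))
for r in(.1,.102,.104,.106):
    for cx in(.5935,.5955):
        t,v=ring(ct,(cx,.0355),r,.089,36); 
        # local phase near shaft direction 114.5 deg +-50, excluding arm
        m=abs((np.degrees(t)-114.5+180)%360-180)<60
        F=np.sum((v[m]-v[m].mean())*np.exp(-36j*t[m])); print(r,cx,'bright ang rel 114.5',round(((np.degrees(-np.angle(F))/36-114.5+5)%10)-5,2),abs(F)/m.sum())
a=cv2.resize(ct['image'][122:222,190:300,::-1],(440,400),interpolation=cv2.INTER_CUBIC)
b=cv2.resize(cs['image'][180:260,245:315,::-1],(350,400),interpolation=cv2.INTER_CUBIC)
cv2.imwrite('pics/h1.png',np.hstack([a,b]))
E
```

```text
t 7.9 pos [ 0.5895 -0.3353  0.3788] yaw -44.58 q [-0.59  0.35  1.28  0.    1.52  0.19] F [-0.1 -0.3  0.4] op 0.0928 gf 0.0
inc [-0.004  0.003  0.849] [-0.001   0.0001  0.0023]
0.1 0.5935 bright ang rel 114.5 -4.03 6.768497308373917
0.1 0.5955 bright ang rel 114.5 -3.4 6.89785957993715
0.102 0.5935 bright ang rel 114.5 -2.56 4.584269086001596
0.102 0.5955 bright ang rel 114.5 -2.44 3.8333751654800317
0.104 0.5935 bright ang rel 114.5 -1.89 7.199773948106244
0.104 0.5955 bright ang rel 114.5 -0.95 5.280345287382903
0.106 0.5935 bright ang rel 114.5 -1.76 6.990186101919366
0.106 0.5955 bright ang rel 114.5 -1.07 6.839891481935455
```

View pics/h1.png

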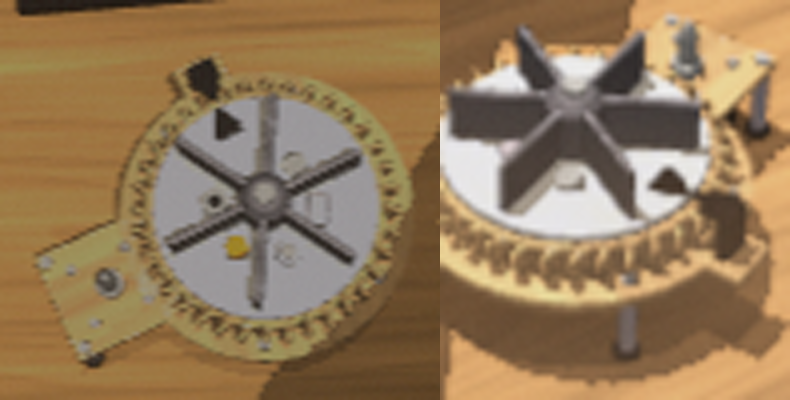

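```bash
python3 - <<'E'
from h import *
import pickle
ct,cs=pickle.load(open('home.pkl','rb'))
P=lambda x,y:np.array((190+(x+.5)/4-.5,122+(y+.5)/4-.5))
w=np.array([p2w(ct,*P(*f),.135)[:2] for f in[(269,97),(358,156),(352,261),(257,303),(170,246),(180,142)]])
for i in range(3): e=w[i]-w[i+3]; print('fin',np.degrees(np.arctan2(e[1],e[0])).round(1))
def dark(c,ctr,a0,r0,r1,z,half=14,th=None):
    # sample polar grid, weight darkness
    rs=np.arange(r0,r1,.0005);an=np.radians(np.arange(a0-half,a0+half,.25))
    m=np.array([[w2p(c,[ctr[0]+r*np.cos(a),ctr[1]+r*np.sin(a),z]) for a in an] for r in rs],np.float32)
    v=cv2.remap(c['image'].astype(np.float32).mean(2),m[...,0],m[...,1],cv2.INTER_LINEAR)
    d=np.clip(np.percentile(v,80)*.8-v,0,None); A,Rr=np.meshgrid(np.degrees(an),rs)
    d=np.clip(d,0,60)
    return (d*A).sum()/d.sum(),(d*Rr).sum()/d.sum()
for n,c,k in(('top',ct,(.5953,.0357)),('scene',cs,(.5985,.0344))):
    for a0 in(21,24.5): print(n,'arrow',np.round(dark(c,k,a0,.068,.089,.099),4))
    for a0 in(22,26): print(n,'pointer',np.round(dark(c,k,a0,.0945,.115,.102,9),4))
    for nn,b in(('top','top.pkl'),('scene','scene.pkl')):
        if nn==n: print('orig arrow',np.round(dark(pickle.load(open(b,'rb')),k,-88,.068,.089,.099),3))
E
```

```text
fin -4.8
fin -65.7
fin -126.9
top arrow [24.3077  0.075 ]
top arrow [24.3087  0.075 ]
top pointer [24.0227  0.107 ]
top pointer [24.0142  0.1071]
orig arrow [-8.6252e+01  7.5000e-02]
scene arrow [23.9063  0.076 ]
scene arrow [23.9399  0.0759]
scene pointer [22.4869  0.1077]
scene pointer [22.882   0.1074]
orig arrow [-8.5006e+01  7.6000e-02]
```

The arrow (crop 228,125) sits at 24.3° and the pointer (205,78) at 24.0°, so the platter is home. Next I grasp the gear.

{"fn": "arm_command", "kwargs": {"increments": [[0,0,0.25,0,0,0],[0,0,0.5,0,0,0],[0,0,0.7,0,0,0],[0,0,0.82,0,0,0],[0,0,0.85,0,0,0]]}}

```text
t: 8.62
tool_pos: [0.5901, -0.3326, 0.2095]
orientation: [-2.895, -1.215, 0.002]
force: [0.1, 0.1, 0.4]
opening: 0.0933
gripper_force: 0.0
```

{"fn": "arm_command", "kwargs": {"increments": [[0,0,0,0,0,0],[0,0,0,0,0,0],[0,0,0,0,0,0],[0,0,0,0,0,0],[0,0,0,0,0,0]], "fingers": 1, "force": 15}}

```text
t: 9.25
tool_pos: [0.59, -0.3347, 0.211]
orientation: [2.898, 1.212, 0.0]
force: [-0.1, 0.2, -0.1]
opening: 0.0476
gripper_force: 0.0
```

{"fn": "arm_command", "kwargs": {"increments": [[0,0,0,0,0,0],[0,0,-0.1,0,0,0],[0,0,-0.35,0,0,0],[0,0,-0.65,0,0,0],[0,0,-0.85,0,0,0]]}}

```text
t: 9.88
tool_pos: [0.5902, -0.3346, 0.3861]
orientation: [2.895, 1.211, 0.004]
force: [0.5, -0.2, -1.2]
opening: 0.0367
gripper_force: 15.0
```

```bash
python3 -c "
from h import *
go(.5394,.161,.38,11.5)"
```

```text
t 9.875 pos [ 0.5902 -0.3346  0.3861] yaw -44.61 q [-0.59  0.35  1.27  0.    1.52  0.19] F [ 0.5 -0.2 -1.2] op 0.0367 gf 15.0
inc [ 1.586 -1.922  0.023] [ 0.0015  0.0005 -0.3117]
```

```bash
python3 - <<'E'
from h import *
import pickle
c=pickle.load(open('top.pkl','rb'));print('bottle',p2w(c,343,119,.2))
cs=snap('scene','k.png');ct=snap('top','kt.png')
p=np.array(read_state()['tool_pos'])
print([w2p(cs,p-[0,0,d]).round(1) for d in(.153,.167,.209)])
u,v=w2p(cs,p-[0,0,.18]).astype(int);u=max(u,50)
cv2.imwrite('pics/k1.png',cv2.resize(cs['image'][v-50:v+50,u-50:u+50,::-1],(600,600),interpolation=cv2.INTER_CUBIC));print(u-50,v-50)
E
```

```text
bottle [ 0.7280405  -0.22535327  0.2       ]
[array([157.5, 213.7]), array([158.2, 217.4]), array([160.3, 228.3])]
108 170
```

View pics/k1.png

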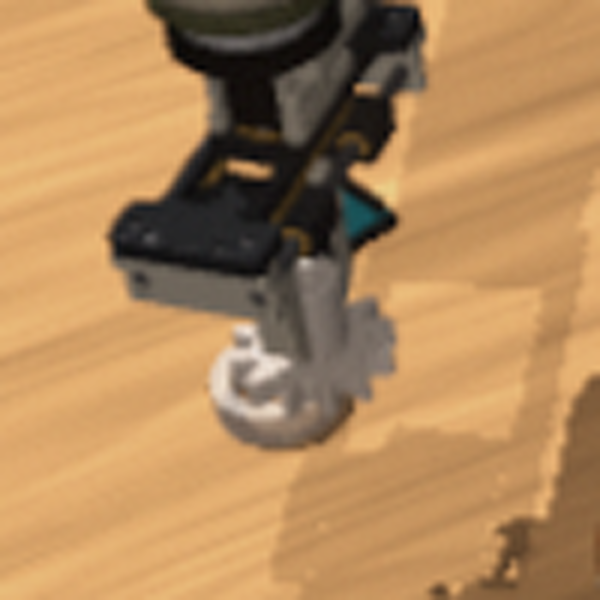

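The scene crop shows the gear held level, with its wheel centred near crop (315,348). It may be a few mm lower in the grip than planned. Now I carry it to the shaft.

{"fn": "arm_command", "kwargs": {"increments": [[0.1,-0.12,0,0,0,-0.03],[0.3,-0.36,0,0,0,-0.08],[0.5,-0.6,0,0,0,-0.13],[0.66,-0.8,0,0,0,-0.18],[0.82,-0.99,0,0,0,-0.23]]}}

```text
t: 10.6
tool_pos: [0.5634, -0.0769, 0.3804]
orientation: [-2.276, -2.164, 0.001]
force: [1.4, 0.2, -0.9]
opening: 0.0363
gripper_force: 15.0
```

```bash
python3 -c "
from h import *
go(.5394,.161,.36,11.5)"
```

```text
t 10.6 pos [ 0.5634 -0.0769  0.3804] yaw -2.9 q [-0.23  0.06  1.61  0.    1.47 -0.18] F [ 1.4  0.2 -0.9] op 0.0363 gf 15.0
inc [ 1.182 -0.18   0.102] [-0.0002 -0.0001 -0.08  ]
```

{"fn": "arm_command", "kwargs": {"increments": [[0.25,-0.04,0,0,0,-0.04],[0.5,-0.08,0,0,0,-0.08],[0.75,-0.12,0,0,0,-0.08],[0.95,-0.15,0,0,0,-0.08],[1.0,-0.16,0,0,0,-0.08]]}}

```text
t: 11.22
tool_pos: [0.5427, 0.1249, 0.3803]
orientation: [-1.99, -2.43, 0.001]
force: [-0.6, 0.9, -1.0]
opening: 0.0366
gripper_force: 15.0
```

```bash
python3 -c "
from h import *
go(.5394,.161,.36,11.5)"
```

```text
t 11.225 pos [0.5427 0.1249 0.3803] yaw 11.35 q [ 0.13  0.03  1.64  0.    1.47 -0.06] F [-0.6  0.9 -1. ] op 0.0366 gf 15.0
inc [0.18  0.019 0.102] [-0.0003 -0.0001 -0.0008]
```

{"fn": "arm_command", "kwargs": {"increments": [[0.08,0.01,0.03,0,0,0],[0.15,0.019,0.07,0,0,0],[0.18,0.019,0.1,0,0,0],[0.18,0.019,0.1,0,0,0],[0.18,0.019,0.1,0,0,0]]}}

```text
t: 11.85
tool_pos: [0.5404, 0.1583, 0.3608]
orientation: [1.995, 2.427, -0.0]
force: [0.9, -0.3, -0.6]
opening: 0.0367
gripper_force: 15.0
```

```bash
python3 - <<'E'
from h import *
go(.5394,.161,.36,11.5)
cs=snap('scene','m.png');ct=snap('top','mt.png')
p=np.array(read_state()['tool_pos'])
print([(w2p(cs,p-[0,0,d])-[265,150]).round(1)*6 for d in(.193,.209)],w2p(ct,p-[0,0,.193]))
cv2.imwrite('pics/m1.png',np.hstack([cv2.resize(cs['image'][150:230,265:325,::-1],(360,480),interpolation=cv2.INTER_CUBIC),cv2.resize(ct['image'][150:230,180:250,::-1],(420,480),interpolation=cv2.INTER_CUBIC)]))
E
```

```text
t 11.85 pos [0.5404 0.1583 0.3608] yaw 11.16 q [ 0.19  0.06  1.65 -0.    1.44 -0.  ] F [ 0.9 -0.3 -0.6] op 0.0367 gf 15.0
inc [ 0.014 -0.002  0.004] [ 0.      0.0001 -0.0019]
[array([172.8, 118.2]), array([171.6, 141. ])] [214.62684396 187.61176483]
```

View pics/m1.png

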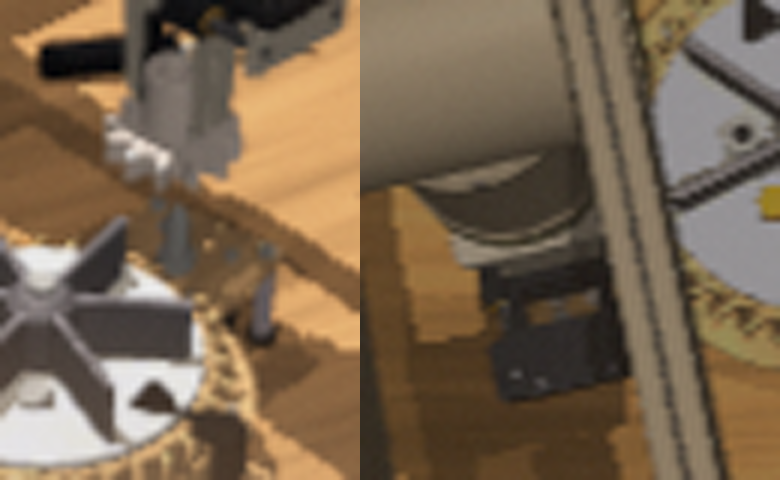

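The scene view shows the gear level above the shaft: wheel centre at x≈173, shaft tip at (176,205), about 2-3 mm off towards +y. Underside is at about TCP − 0.211. I'll correct that and lower it over the tip.

{"fn": "arm_command", "kwargs": {"increments": [[0.014,0,0.05,0,0,0],[0.014,0,0.12,0,0,0],[0.014,0,0.18,0,0,0],[0.014,0,0.22,0,0,0],[0.014,0,0.25,0,0,0]]}}

```text
t: 12.58
tool_pos: [0.5397, 0.1616, 0.3101]
orientation: [-1.994, -2.427, 0.0]
force: [1.0, 1.9, 1.1]
opening: 0.0367
gripper_force: 15.0
```

```bash
python3 -c "
from h import *
go(.5398,.161,.303,11.5)"
```

```text
t 12.575 pos [0.5397 0.1616 0.3101] yaw 11.18 q [0.2  0.1  1.7  0.   1.34 0.  ] F [1.  1.9 1.1] op 0.0367 gf 15.0
inc [-0.003 -0.     0.035] [-0.0001 -0.0001 -0.0018]
```

{"fn": "arm_command", "kwargs": {"increments": [[0.004,0,0.0,0,0,0],[0.005,0,0.01,0,0,0],[0.005,0,0.02,0,0,0],[0.005,0,0.03,0,0,0],[0.005,0,0.035,0,0,0]], "force": 6}}

```text
t: 13.2
tool_pos: [0.5397, 0.1626, 0.304]
orientation: [1.994, 2.427, 0.001]
force: [1.5, 1.5, -0.5]
opening: 0.0372
gripper_force: 6.0
```

```bash
python3 -c "
from h import *
go(.5398,.161,.299,11.5)"
```

```text
t 13.2 pos [0.5397 0.1626 0.304 ] yaw 11.19 q [0.2  0.1  1.71 0.   1.33 0.01] F [ 1.5  1.5 -0.5] op 0.0372 gf 6.0
inc [-0.008 -0.001  0.025] [ 0.0003 -0.0001 -0.0017]
```

{"fn": "arm_command", "kwargs": {"increments": [[0.002,0.003,0.005,0,0,0],[0.002,0.003,0.01,0,0,0],[0.002,0.003,0.015,0,0,0],[0.002,0.003,0.02,0,0,0],[0.002,0.003,0.02,0,0,0]], "force": 4}}

```text
t: 13.82
tool_pos: [0.54, 0.163, 0.2997]
orientation: [-1.994, -2.427, 0.0]
force: [0.2, 1.1, -0.9]
opening: 0.0372
gripper_force: 4.0
```

{"fn": "arm_command", "kwargs": {"increments": [[0,0,0.003,0,0,0],[0,0,0.006,0,0,0],[0,0,0.01,0,0,0],[0,0,0.01,0,0,0],[0,0,0.01,0,0,0]]}}

```text
t: 14.45
tool_pos: [0.5401, 0.1632, 0.2981]
orientation: [1.994, 2.427, 0.001]
force: [-1.2, 3.9, 4.6]
opening: 0.0371
gripper_force: 4.0
```

First contact with the teeth comes at underside 0.089. I'll rock gently with a light grip.

{"fn": "arm_command", "kwargs": {"increments": [[0,0,-0.002,0,0,0],[0,0,-0.002,0,0,0.008],[0,0,-0.002,0,0,0.016],[0,0,-0.002,0,0,0.024],[0,0,-0.002,0,0,0.03]], "force": 3}}

```text
t: 15.08
tool_pos: [0.54, 0.1629, 0.298]
orientation: [2.108, 2.329, -0.0]
force: [0.7, 1.9, 0.6]
opening: 0.0373
gripper_force: 3.0
```

{"fn": "arm_command", "kwargs": {"increments": [[0,0,0.003,0,0,0],[0,0,0.006,0,0,0],[0,0,0.01,0,0,0],[0,0,0.01,0,0,0],[0,0,0.01,0,0,0]]}}

```text
t: 15.7
tool_pos: [0.54, 0.1631, 0.2962]
orientation: [-2.106, -2.331, -0.0]
force: [0.1, 1.6, 3.2]
opening: 0.0371
gripper_force: 3.0
```

{"fn": "arm_command", "kwargs": {"increments": [[0,0,0,0,0,0.008],[0,0,0,0,0,0.016],[0,0,0,0,0,0.024],[0,0,0,0,0,0.032],[0,0,0,0,0,0.04]]}}

```text
t: 16.32
tool_pos: [0.54, 0.1629, 0.296]
orientation: [-2.251, -2.192, 0.0]
force: [1.4, 2.0, 0.5]
opening: 0.0371
gripper_force: 3.0
```

{"fn": "arm_command", "kwargs": {"increments": [[0,0,0.003,0,0,0],[0,0,0.006,0,0,0],[0,0,0.01,0,0,0],[0,0,0.012,0,0,0],[0,0,0.012,0,0,0]]}}

```text
t: 16.95
tool_pos: [0.5401, 0.163, 0.2938]
orientation: [2.249, 2.194, 0.0]
force: [0.2, 2.9, 4.2]
opening: 0.0374
gripper_force: 3.0
```

```bash
python3 - <<'E'
from h import *
go(.54,.163,.294,0)
cs=snap('scene','n.png');ct=snap('top','nt.png')
p=np.array(read_state()['tool_pos'])
for z in(.073,.089,.105): print(z,(w2p(cs,[.5398,.1625,z])-[265,150]).round(1)*8)
cv2.imwrite('pics/n1.png',cv2.resize(cs['image'][150:225,235:330,::-1],(760,600),interpolation=cv2.INTER_CUBIC))
E
```

```text
t 16.95 pos [0.5401 0.163  0.2938] yaw -1.41 q [0.2  0.11 1.71 0.   1.31 0.23] F [0.2 2.9 4.2] op 0.0374 gf 3.0
inc [-0.    -0.    -0.001] [ 0.     -0.     -0.0078]
0.073 [228.  329.6]
0.089 [229.6 300.8]
0.105 [231.2 272. ]
```

View pics/n1.png

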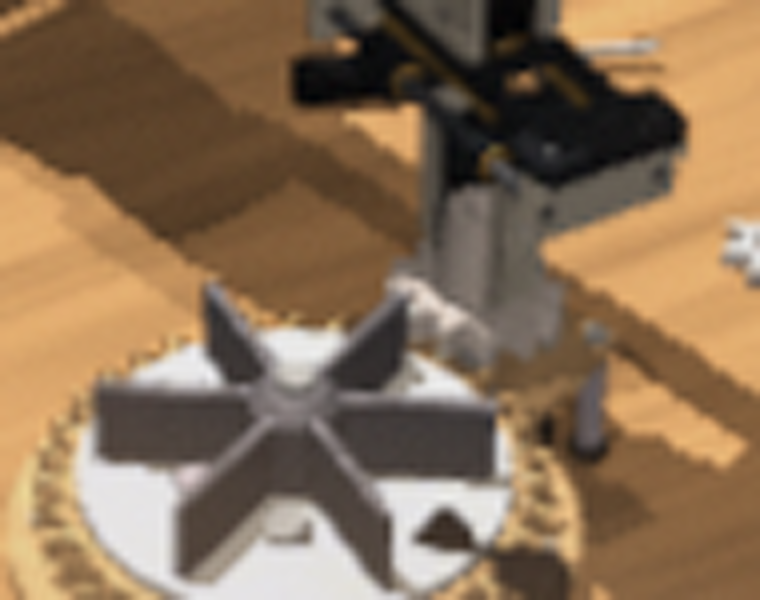

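Still resting on the teeth: wheel at (470,320), arrow unchanged near (445,530). I'll regrip higher on the hub, then keep testing angles.

{"fn": "arm_command", "kwargs": {"increments": [[0,0,0,0,0,0],[0,0,0,0,0,0],[0,0,-0.02,0,0,0],[0,0,-0.04,0,0,0],[0,0,-0.04,0,0,0]], "fingers": 0.1}}

```text
t: 17.68
tool_pos: [0.5403, 0.163, 0.3024]
orientation: [2.248, 2.193, 0.001]
force: [0.6, 0.1, -0.5]
opening: 0.0418
gripper_force: 0.0
```

{"fn": "arm_command", "kwargs": {"increments": [[0,0,0,0,0,0],[0,0,0,0,0,0],[0,0,0,0,0,0.012],[0,0,0,0,0,0.025],[0,0,0,0,0,0.025]], "fingers": 1, "force": 4}}

```text
t: 18.3
tool_pos: [0.54, 0.163, 0.3017]
orientation: [2.333, 2.104, -0.0]
force: [0.5, 0.4, 0.1]
opening: 0.0363
gripper_force: 3.9
```

{"fn": "arm_command", "kwargs": {"increments": [[0,0,0.003,0,0,0],[0,0,0.006,0,0,0],[0,0,0.008,0,0,0],[0,0,0.008,0,0,0],[0,0,0.008,0,0,0]]}}

```text
t: 18.92
tool_pos: [0.5403, 0.163, 0.3007]
orientation: [2.332, 2.104, 0.002]
force: [-0.4, -0.7, 5.0]
opening: 0.0363
gripper_force: 4.0
```

{"fn": "arm_command", "kwargs": {"increments": [[0,0,-0.006,0,0,0],[0,0,-0.006,0,0,0.012],[0,0,-0.006,0,0,0.025],[0,0,0,0,0,0.025],[0,0,0.002,0,0,0.025]]}}

```text
t: 19.55
tool_pos: [0.5402, 0.163, 0.3002]
orientation: [2.412, 2.012, 0.001]
force: [-0.4, -1.1, 5.9]
opening: 0.0366
gripper_force: 4.0
```

{"fn": "arm_command", "kwargs": {"increments": [[0,0,-0.006,0,0,0],[0,0,-0.006,0,0,0.012],[0,0,-0.006,0,0,0.025],[0,0,0,0,0,0.025],[0,0,0.002,0,0,0.025]]}}

```text
t: 20.18
tool_pos: [0.5402, 0.1631, 0.3]
orientation: [2.489, 1.916, 0.001]
force: [-0.2, -1.3, 6.3]
opening: 0.0365
gripper_force: 4.1
```

{"fn": "arm_command", "kwargs": {"increments": [[0,0,-0.006,0,0,0],[0,0,-0.006,0,0,0.012],[0,0,-0.006,0,0,0.025],[0,0,0,0,0,0.025],[0,0,0.002,0,0,0.025]]}}

```text
t: 20.8
tool_pos: [0.5402, 0.1632, 0.2995]
orientation: [2.562, 1.817, 0.001]
force: [-0.8, -0.2, 6.3]
opening: 0.0368
gripper_force: 4.1
```

```bash
cat >> h.py <<'E'
def dark(c,ctr,a0,r0,r1,z,half=14):
    rs=np.arange(r0,r1,.0005);an=np.radians(np.arange(a0-half,a0+half,.25))
    m=np.array([[w2p(c,[ctr[0]+r*np.cos(a),ctr[1]+r*np.sin(a),z]) for a in an] for r in rs],np.float32)
    v=cv2.remap(c['image'].astype(np.float32).mean(2),m[...,0],m[...,1],cv2.INTER_LINEAR)
    d=np.clip(np.clip(np.percentile(v,80)*.8-v,0,None),0,60); A,Rr=np.meshgrid(np.degrees(an),rs)
    return round((d*A).sum()/d.sum(),2),round((d*Rr).sum()/d.sum(),4)
E
python3 - <<'E'
from h import *
import pickle
go(.54,.163,.3,0)
cs=snap('scene','r.png');ct=snap('top','rt.png')
n=cv2.imread('pics/n.png')[:,:,::-1]
print('scene now',dark(cs,(.5985,.0344),24,.068,.089,.099)); d=dict(cs);d['image']=n;print('before',dark(d,(.5985,.0344),24,.068,.089,.099))
print('top',dark(ct,(.5953,.0357),24,.068,.089,.099))
# unwrap ring of home image near shaft side: rows r .092-.112, cols angle 70..160
h,_=pickle.load(open('home.pkl','rb'))
def unwrap(c,z,k,a0,a1,r0,r1):
    rs=np.arange(r1,r0,-.0005);an=np.radians(np.arange(a0,a1,.25))
    m=np.array([[w2p(c,[k[0]+r*np.cos(a),k[1]+r*np.sin(a),z]) for a in an] for r in rs],np.float32)
    return cv2.remap(c['image'],m[...,0],m[...,1],cv2.INTER_CUBIC)[:,:,::-1]
A=cv2.resize(unwrap(h,.089,(.5953,.0357),64.5,164.5,.09,.115),(800,200))
B=cv2.resize(unwrap(pickle.load(open('top.pkl','rb')),.016,(.589,-.336),-101,-1,.02,.044),(800,192))
S=cv2.resize(cs['image'][150:214,200:456-0,::-1][:, :256],(800,200))
cv2.line(A,(400,0),(400,199),(0,0,255),1)
cv2.imwrite('pics/u.png',np.vstack([A,B,cv2.resize(cs['image'][165:215,240:340,::-1],(400,200),interpolation=cv2.INTER_CUBIC).repeat(1,0) if 0 else cv2.resize(cs['image'][160:210,230:430,::-1],(800,200),interpolation=cv2.INTER_CUBIC)]))
E
```

```text
t 20.8 pos [0.5402 0.1632 0.2995] yaw -19.31 q [0.2  0.11 1.71 0.   1.32 0.54] F [-0.8 -0.2  6.3] op 0.0368 gf 4.1
inc [-0.001 -0.001 -0.002] [ 0.0002 -0.0002 -0.1073]
scene now (np.float64(25.34), np.float64(0.0755))
before (np.float64(23.94), np.float64(0.076))
top (np.float64(25.83), np.float64(0.0752))
```

View pics/u.png

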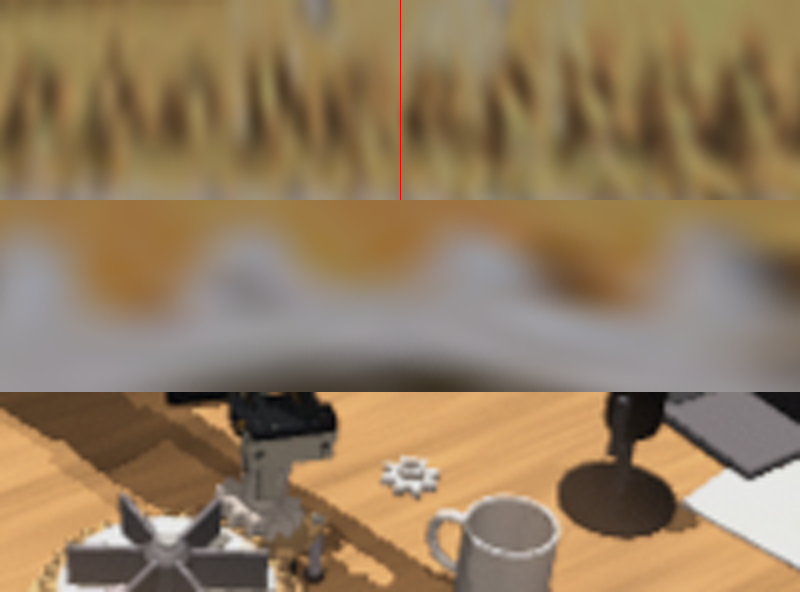

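The platter was dragged about +1.5° by the last presses. I'll now turn only while lifted clear, and press more lightly.

{"fn": "arm_command", "kwargs": {"increments": [[0,0,-0.012,0,0,0],[0,0,-0.012,0,0,0.012],[0,0,-0.012,0,0,0.022],[0,0,-0.004,0,0,0.022],[0,0,-0.002,0,0,0.022]]}}

```text
t: 21.52
tool_pos: [0.5401, 0.1632, 0.2997]
orientation: [-2.624, -1.727, -0.001]
force: [-0.3, 0.9, 4.7]
opening: 0.0369
gripper_force: 4.1
```

{"fn": "arm_command", "kwargs": {"increments": [[0,0,-0.01,0,0,0],[0,0,-0.01,0,0,-0.02],[0,0,-0.01,0,0,-0.04],[0,0,-0.002,0,0,-0.04],[0,0,0,0,0,-0.04]]}}

```text
t: 22.15
tool_pos: [0.54, 0.163, 0.2994]
orientation: [2.513, 1.885, -0.0]
force: [0.4, -0.6, 2.4]
opening: 0.037
gripper_force: 4.0
```

{"fn": "arm_command", "kwargs": {"increments": [[0,0,-0.01,0,0,0],[0,0,-0.01,0,0,-0.01],[0,0,-0.01,0,0,-0.018],[0,0,-0.002,0,0,-0.018],[0,0,0,0,0,-0.018]]}}

```text
t: 22.78
tool_pos: [0.5402, 0.1632, 0.3]
orientation: [2.457, 1.957, 0.002]
force: [-1.9, -1.0, 5.3]
opening: 0.0368
gripper_force: 4.0
```

{"fn": "arm_command", "kwargs": {"increments": [[0,0,-0.01,0,0,0],[0,0,-0.01,0,0,0.01],[0,0,-0.01,0,0,0.02],[0,0,-0.002,0,0,0.02],[0,0,0.004,0,0,0.02]], "force": 3}}

```text
t: 23.4
tool_pos: [0.5403, 0.1631, 0.2992]
orientation: [2.517, 1.879, 0.002]
force: [-0.3, -1.1, 5.4]
opening: 0.0367
gripper_force: 3.0
```

{"fn": "arm_command", "kwargs": {"increments": [[0,0,0.002,0,0,0],[0,0,0.004,0,0,0],[0,0,0.006,0,0,0],[0,0,0.006,0,0,0],[0,0,0.006,0,0,0]]}}

```text
t: 24.02
tool_pos: [0.5402, 0.163, 0.2975]
orientation: [2.517, 1.879, 0.001]
force: [2.2, -2.1, 4.4]
opening: 0.037
gripper_force: 3.1
```

```bash
python3 - <<'E'
from h import *
go(.54,.163,.3,0)
cs=snap('scene','s.png');ct=snap('top','st.png')
print('scene now',dark(cs,(.5985,.0344),24,.068,.089,.099)); print('top',dark(ct,(.5953,.0357),24,.068,.089,.099))
E
```

```text
t 24.025 pos [0.5402 0.163  0.2975] yaw -16.53 q [ 0.2   0.11  1.71 -0.    1.32  0.49] F [ 2.2 -2.1  4.4] op 0.037 gf 3.1
inc [-0.    -0.001 -0.012] [ 0.0002 -0.     -0.0919]
scene now (np.float64(26.51), np.float64(0.0754))
top (np.float64(26.78), np.float64(0.0751))
```

```bash
python3 - <<'E'
from h import *
import pickle
T0,S0=[pickle.load(open(n+'.pkl','rb')) for n in('top','scene')];T1,S1=pickle.load(open('home.pkl','rb'))
for nm,c,k,arr in(('orig top',T0,(.5953,.0357),-86.25),('home top',T1,(.5953,.0357),24.3),('orig scene',S0,(.5985,.0344),-85),('home scene',S1,(.5985,.0344),23.9)):
    for r in(.097,.0995,.102,.1045):
        t,v=ring(c,k,r,.089,36)
        # local phases in sectors then circular average
        ph=[];z=0
        for s in range(0,360,30):
            m=(np.degrees(t)>=s)&(np.degrees(t)<s+40); F=np.sum((v[m]-v[m].mean())*np.exp(-36j*t[m])); z+=F/abs(F); ph.append(((-np.degrees(np.angle(F))/36-arr)%10).round(1))
        F=np.sum((v-v.mean())*np.exp(-36j*t))
        print(nm,r,'tooth-arrow mod10: full',((-np.degrees(np.angle(F))/36-arr)%10).round(2),(-np.degrees(np.angle(z))/36-arr)%10//.01/100,round(abs(z)/12,2),ph)
E
```

```text
orig top 0.097 tooth-arrow mod10: full 6.7 6.79 0.93 [np.float64(6.9), np.float64(7.0), np.float64(6.8), np.float64(7.0), np.float64(6.5), np.float64(5.8), np.float64(5.8), np.float64(6.5), np.float64(6.7), np.float64(7.0), np.float64(7.5), np.float64(8.1)]
orig top 0.0995 tooth-arrow mod10: full 6.91 7.17 0.91 [np.float64(7.0), np.float64(7.8), np.float64(7.7), np.float64(7.9), np.float64(6.5), np.float64(6.2), np.float64(6.7), np.float64(6.6), np.float64(6.7), np.float64(6.9), np.float64(7.7), np.float64(8.6)]
orig top 0.102 tooth-arrow mod10: full 7.41 8.06 0.57 [np.float64(1.9), np.float64(9.1), np.float64(0.0), np.float64(9.1), np.float64(6.6), np.float64(6.7), np.float64(6.9), np.float64(6.8), np.float64(6.9), np.float64(7.2), np.float64(8.8), np.float64(9.8)]
orig top 0.1045 tooth-arrow mod10: full 8.65 8.85 0.66 [np.float64(1.3), np.float64(0.2), np.float64(0.4), np.float64(9.8), np.float64(9.2), np.float64(7.7), np.float64(7.2), np.float64(7.1), np.float64(7.2), np.float64(7.7), np.float64(9.1), np.float64(9.6)]
home top 0.097 tooth-arrow mod10: full 6.5 6.67 0.92 [np.float6
[... 2363 characters left out ...]
4(5.6), np.float64(6.5), np.float64(7.8), np.float64(6.8), np.float64(7.6), np.float64(5.4), np.float64(5.4), np.float64(4.4), np.float64(4.6), np.float64(4.7), np.float64(4.8)]
home scene 0.102 tooth-arrow mod10: full 4.85 4.94 0.53 [np.float64(4.8), np.float64(5.1), np.float64(7.0), np.float64(8.1), np.float64(7.8), np.float64(6.8), np.float64(4.2), np.float64(3.9), np.float64(2.8), np.float64(3.6), np.float64(4.1), np.float64(4.2)]
home scene 0.1045 tooth-arrow mod10: full 3.78 4.13 0.39 [np.float64(4.0), np.float64(4.4), np.float64(7.8), np.float64(7.9), np.float64(7.6), np.float64(6.8), np.float64(3.3), np.float64(2.9), np.float64(2.5), np.float64(3.0), np.float64(3.7), np.float64(3.5)]
```

{"fn": "arm_command", "kwargs": {"increments": [[0,0,-0.018,0,0,0],[0,0,-0.018,0,0,0.01],[0,0,-0.018,0,0,0.022],[0,0,-0.01,0,0,0.022],[0,0,-0.002,0,0,0.022]], "force": 5}}

```text
t: 24.75
tool_pos: [0.5401, 0.1632, 0.298]
orientation: [-2.581, -1.791, -0.001]
force: [0.3, -1.8, 4.6]
opening: 0.0372
gripper_force: 5.1
```

{"fn": "arm_command", "kwargs": {"increments": [[0,0,0,0,0,0],[0,0,0.001,0,0,0],[0,0,0.002,0,0,0],[0,0,0.002,0,0,0],[0,0,0.002,0,0,0]]}}

```text
t: 25.38
tool_pos: [0.5401, 0.163, 0.2976]
orientation: [2.581, 1.791, 0.001]
force: [0.7, -1.2, 5.8]
opening: 0.037
gripper_force: 5.1
```

```bash
python3 - <<'E'
from h import *
go(.54,.163,.3,0)
cs=snap('scene','v.png');ct=snap('top','vt.png')
print('scene now',dark(cs,(.5985,.0344),24,.068,.089,.099)); print('top',dark(ct,(.5953,.0357),24,.068,.089,.099))
for r in(.031,.034,.036):
  for k in((.5402,.163),(.542,.162)):
    t,v=ring(cs,k,r,.105,12); d=(np.degrees(t)+180)%360-180; m=(d>-130)&(d<40)
    F=np.sum((v[m]-v[m].mean())*np.exp(-12j*t[m])); print(r,k,'gear tooth',-np.degrees(np.angle(F))/12,abs(F)/m.sum())
E
```

```text
t 25.375 pos [0.5401 0.163  0.2976] yaw -20.49 q [0.2  0.11 1.71 0.   1.32 0.56] F [ 0.7 -1.2  5.8] op 0.037 gf 5.1
inc [-0.    -0.    -0.012] [ 1.000e-04 -1.000e-04 -1.138e-01]
scene now (np.float64(26.5), np.float64(0.0754))
top (np.float64(26.8), np.float64(0.075))
0.031 (0.5402, 0.163) gear tooth -13.158710418584272 2.9802451254705398
0.031 (0.542, 0.162) gear tooth -13.977750952696853 5.388477854401814
0.034 (0.5402, 0.163) gear tooth -11.70418975324759 3.641133483675189
0.034 (0.542, 0.162) gear tooth -12.014847854727932 5.541271481372281
0.036 (0.5402, 0.163) gear tooth -11.062142700969353 3.5347511562192384
0.036 (0.542, 0.162) gear tooth -11.034617654702922 4.73630872592217
```

{"fn": "arm_command", "kwargs": {"increments": [[0,0,-0.018,0,0,0],[0,0,-0.018,0,0,0.01],[0,0,-0.018,0,0,0.022],[0,0,-0.01,0,0,0.022],[0,0,-0.001,0,0,0.022]]}}

```text
t: 26.1
tool_pos: [0.5402, 0.1632, 0.2979]
orientation: [2.641, 1.701, 0.001]
force: [-1.1, -0.1, 6.0]
opening: 0.0367
gripper_force: 5.2
```

{"fn": "arm_command", "kwargs": {"increments": [[0,0,-0.018,0,0,0],[0,0,-0.018,0,0,0.005],[0,0,-0.018,0,0,0.011],[0,0,-0.01,0,0,0.011],[0,0,-0.001,0,0,0.011]]}}

```text
t: 26.72
tool_pos: [0.5402, 0.1632, 0.2982]
orientation: [2.67, 1.655, 0.002]
force: [0.0, -0.9, 3.9]
opening: 0.0369
gripper_force: 5.1
```

{"fn": "arm_command", "kwargs": {"increments": [[0,0,-0.018,0,0,0],[0,0,-0.018,0,0,0.005],[0,0,-0.018,0,0,0.011],[0,0,-0.01,0,0,0.011],[0,0,-0.001,0,0,0.011]]}}

```text
t: 27.35
tool_pos: [0.5402, 0.1631, 0.2983]
orientation: [2.698, 1.608, 0.001]
force: [0.2, -0.2, 3.9]
opening: 0.0363
gripper_force: 5.1
```

```bash
python3 - <<'E'
from h import *
go(.54,.163,.3,0)
cs=snap('scene','w.png');ct=snap('top','wt.png')
print('scene now',dark(cs,(.5985,.0344),24,.068,.089,.099)); print('top',dark(ct,(.5953,.0357),24,.068,.089,.099))
for r in(.031,.034,.036):
  for k in((.5402,.163),(.542,.162)):
    t,v=ring(cs,k,r,.105,12); d=(np.degrees(t)+180)%360-180; m=(d>-130)&(d<40)
    F=np.sum((v[m]-v[m].mean())*np.exp(-12j*t[m])); print(r,k,'gear tooth',-np.degrees(np.angle(F))/12,abs(F)/m.sum())
E
```

```text
t 27.35 pos [0.5402 0.1631 0.2983] yaw -28.4 q [0.2  0.11 1.71 0.   1.32 0.7 ] F [ 0.2 -0.2  3.9] op 0.0363 gf 5.1
inc [-0.001 -0.001 -0.008] [ 0.0002 -0.0002 -0.1578]
scene now (np.float64(28.29), np.float64(0.0763))
top (np.float64(29.15), np.float64(0.075))
0.031 (0.5402, 0.163) gear tooth 14.265378671429119 5.620338223653211
0.031 (0.542, 0.162) gear tooth 13.102358585947274 6.485398067864356
0.034 (0.5402, 0.163) gear tooth 14.97618163674707 8.138809493906543
0.034 (0.542, 0.162) gear tooth 13.818707956335807 8.142783389742196
0.036 (0.5402, 0.163) gear tooth -14.666094722709616 8.786036365797017
0.036 (0.542, 0.162) gear tooth 14.058811589188146 8.047038211511577
```

```bash
python3 - <<'E'
from h import *
import pickle
_,S=pickle.load(open('home.pkl','rb'))
for f in('m.png','n.png','r.png','v.png','w.png'):
    c=dict(S);c['image']=cv2.imread('pics/'+f)[:,:,::-1]
    k=(.542,.1605) if f[0]=='m' else (.5415,.1625)
    zs=np.arange(.16,.18,.002) if f[0]=='m' else np.arange(.086,.116,.003)
    # edge score: radial outward contrast at outer rim on visible front arc, tooth tips r=.039
    out=[]
    for z in zs:
        t,v=ring(c,k,.0365,z,12); d=(np.degrees(t)+180)%360-180; m=(d>-125)&(d<45)
        F=np.sum((v[m]-v[m].mean())*np.exp(-12j*t[m])); out.append((round(float(z),3),round(abs(F)/m.sum(),1),round(-np.degrees(np.angle(F))/12,1)))
    print(f,out)
# wheel front lowest white-ish row along column of gear centre
for f in('m.png','n.png','r.png','v.png','w.png'):
    im=cv2.imread('pics/'+f); hsv=cv2.cvtColor(im,cv2.COLOR_BGR2HSV); m=(hsv[:,:,1]<60)&(hsv[:,:,2]>60)
    print(f,[(u,np.where(m[165:215,u])[0].max()+165 if m[165:215,u].any() else None) for u in range(288,306,2)])
E
```

```text
m.png [(0.16, np.float64(8.1), np.float64(6.6)), (0.162, np.float64(10.5), np.float64(8.8)), (0.164, np.float64(11.9), np.float64(11.0)), (0.166, np.float64(10.9), np.float64(13.0)), (0.168, np.float64(8.0), np.float64(14.4)), (0.17, np.float64(4.2), np.float64(14.7)), (0.172, np.float64(1.8), np.float64(9.9)), (0.174, np.float64(3.1), np.float64(5.5)), (0.176, np.float64(3.6), np.float64(4.8)), (0.178, np.float64(3.3), np.float64(4.5))]
n.png [(0.086, np.float64(4.5), np.float64(1.1)), (0.089, np.float64(6.6), np.float64(2.2)), (0.092, np.float64(5.4), np.float64(2.9)), (0.095, np.float64(3.4), np.float64(3.4)), (0.098, np.float64(3.0), np.float64(3.2)), (0.101, np.float64(4.2), np.float64(3.7)), (0.104, np.float64(6.3), np.float64(5.6)), (0.107, np.float64(5.5), np.float64(9.5)), (0.11, np.float64(5.6), np.float64(-14.5)), (0.113, np.float64(5.5), np.float64(-10.8)), (0.116, np.float64(4.1), np.float64(-8.9))]
r.png [(0.086, np.float64(1.5), np.float64(-9.1)), (0.089, np.float64(1.4), np.float64(9.4)), (0.092, np.float64(0.7), np.float64(-13.6)), (0.095, np.float64(0.7), np.float64
[... 1622 characters left out ...]
98, np.int64(213)), (300, np.int64(194)), (302, np.int64(192)), (304, np.int64(191))]
r.png [(288, np.int64(214)), (290, np.int64(213)), (292, np.int64(214)), (294, np.int64(214)), (296, np.int64(214)), (298, np.int64(213)), (300, np.int64(194)), (302, np.int64(195)), (304, np.int64(192))]
v.png [(288, np.int64(214)), (290, np.int64(213)), (292, np.int64(214)), (294, np.int64(214)), (296, np.int64(214)), (298, np.int64(213)), (300, np.int64(195)), (302, np.int64(195)), (304, np.int64(193))]
w.png [(288, np.int64(214)), (290, np.int64(213)), (292, np.int64(213)), (294, np.int64(214)), (296, np.int64(214)), (298, np.int64(213)), (300, np.int64(196)), (302, np.int64(194)), (304, np.int64(193))]
```

{"fn": "arm_command", "kwargs": {"increments": [[0,0,-0.02,0,0,0],[0,0,-0.04,0,0,0],[0,0,-0.04,0,0,0.022],[0,0,-0.04,0,0,0.044],[0,0,-0.04,0,0,0.044]], "force": 8}}

```text
t: 28.08
tool_pos: [0.54, 0.1631, 0.3061]
orientation: [-2.803, -1.419, 0.0]
force: [0.3, 0.1, -0.9]
opening: 0.0366
gripper_force: 7.9
```

```bash
cat >> h.py <<'E'
def check(f,ztop,k=(.5415,.1625)):
    go(.54,.163,.3,0)
    cs=snap('scene',f+'.png');ct=snap('top',f+'t.png')
    print('arrow scene',dark(cs,(.5985,.0344),26,.068,.089,.099),'top',dark(ct,(.5953,.0357),26,.068,.089,.099))
    for z in np.arange(ztop-.012,ztop+.0061,.003):
        t,v=ring(cs,k,.0365,z,12); d=(np.degrees(t)+180)%360-180; m=(d>-125)&(d<45)
        F=np.sum((v[m]-v[m].mean())*np.exp(-12j*t[m])); print(round(z,3),round(abs(F)/m.sum(),1),round(-np.degrees(np.angle(F))/12,1),end=' | ')
    print()
E
python3 -c "
from h import *
check('x',.113)"
```

```text
t 28.075 pos [0.54   0.1631 0.3061] yaw -36.31 q [0.2  0.1  1.7  0.   1.34 0.84] F [ 0.3  0.1 -0.9] op 0.0366 gf 7.9
inc [-0.     0.     0.031] [-1.000e-04 -0.000e+00 -2.017e-01]
arrow scene (np.float64(28.59), np.float64(0.0761)) top (np.float64(29.24), np.float64(0.075))
0.101 2.9 1.1 | 0.104 4.8 1.7 | 0.107 5.4 2.5 | 0.11 5.4 4.5 | 0.113 5.4 7.6 | 0.116 4.5 12.7 | 0.119 5.5 -11.6 |
```

The gear is clear of the teeth and its phase (about 6.5°) matches the required 6.5°. Now I lower it.

{"fn": "arm_command", "kwargs": {"increments": [[0,0,0.015,0,0,0],[0,0,0.03,0,0,0],[0,0,0.035,0,0,0],[0,0,0.04,0,0,0],[0,0,0.042,0,0,0]], "force": 4}}

```text
t: 28.8
tool_pos: [0.54, 0.1632, 0.298]
orientation: [-2.803, -1.419, -0.001]
force: [-2.8, 1.0, 7.0]
opening: 0.037
gripper_force: 4.2
```

{"fn": "arm_command", "kwargs": {"increments": [[0,0,-0.02,0,0,0],[0,0,-0.025,0,0,0.008],[0,0,-0.025,0,0,0.016],[0,0,-0.01,0,0,0.016],[0,0,-0.001,0,0,0.016]]}}

```text
t: 29.42
tool_pos: [0.5402, 0.1632, 0.2982]
orientation: [-2.838, -1.348, -0.001]
force: [-3.3, 1.8, 6.4]
opening: 0.0371
gripper_force: 4.1
```

{"fn": "arm_command", "kwargs": {"increments": [[0,0,-0.02,0,0,0],[0,0,-0.025,0,0,0.008],[0,0,-0.025,0,0,0.016],[0,0,-0.01,0,0,0.016],[0,0,-0.001,0,0,0.016]]}}

```text
t: 30.05
tool_pos: [0.5401, 0.1632, 0.2982]
orientation: [-2.871, -1.276, -0.001]
force: [-1.9, 1.8, 5.8]
opening: 0.0366
gripper_force: 4.0
```

```bash
python3 -c "
from h import *
check('y',.105)"
```

```text
t 30.05 pos [0.5401 0.1632 0.2982] yaw -42.08 q [0.2  0.11 1.71 0.   1.32 0.94] F [-1.9  1.8  5.8] op 0.0366 gf 4.0
inc [-0.001  0.    -0.009] [ 1.000e-04 -2.000e-04 -2.338e-01]
arrow scene (np.float64(28.48), np.float64(0.0762)) top (np.float64(29.22), np.float64(0.0749))
0.093 4.1 -11.7 | 0.096 3.8 -6.8 | 0.099 4.7 -2.9 | 0.102 4.9 -1.7 | 0.105 3.2 -3.5 | 0.108 3.0 -4.5 | 0.111 3.9 -1.9 |
```

{"fn": "arm_command", "kwargs": {"increments": [[0,0,-0.02,0,0,0],[0,0,-0.025,0,0,0.01],[0,0,-0.025,0,0,0.02],[0,0,-0.01,0,0,0.02],[0,0,-0.001,0,0,0.02]]}}

```text
t: 30.78
tool_pos: [0.54, 0.1631, 0.2981]
orientation: [-2.909, -1.185, -0.0]
force: [-2.0, 2.1, 5.6]
opening: 0.0371
gripper_force: 3.9
```

{"fn": "arm_command", "kwargs": {"increments": [[0,0,-0.02,0,0,0],[0,0,-0.025,0,0,0.01],[0,0,-0.025,0,0,0.02],[0,0,-0.01,0,0,0.02],[0,0,-0.001,0,0,0.02]]}}

```text
t: 31.4
tool_pos: [0.54, 0.163, 0.2981]
orientation: [-2.945, -1.093, 0.0]
force: [-0.2, 1.5, 0.2]
opening: 0.037
gripper_force: 3.7
```

{"fn": "arm_command", "kwargs": {"increments": [[0,0,-0.02,0,0,0],[0,0,-0.025,0,0,0.01],[0,0,-0.025,0,0,0.02],[0,0,-0.01,0,0,0.02],[0,0,-0.001,0,0,0.02]]}}

```text
t: 32.02
tool_pos: [0.5399, 0.163, 0.2982]
orientation: [-2.978, -1.0, 0.001]
force: [-0.5, 0.9, 0.4]
opening: 0.0367
gripper_force: 3.7
```

```bash
python3 -c "
from h import *
check('z',.105)"
```

```text
t 32.025 pos [0.5399 0.163  0.2982] yaw -52.88 q [0.2  0.11 1.71 0.   1.32 1.13] F [-0.5  0.9  0.4] op 0.0367 gf 3.7
inc [ 0.     0.    -0.009] [-1.000e-04  1.000e-04 -2.938e-01]
arrow scene (np.float64(28.48), np.float64(0.0762)) top (np.float64(29.24), np.float64(0.0749))
0.093 3.9 10.0 | 0.096 2.1 13.8 | 0.099 1.8 -7.2 | 0.102 1.4 -6.8 | 0.105 1.8 -14.1 | 0.108 3.4 -13.2 | 0.111 5.4 -10.4 |
```

{"fn": "arm_command", "kwargs": {"increments": [[0,0,0.003,0,0,0],[0,0,0.006,0,0,0],[0,0,0.009,0,0,0],[0,0,0.012,0,0,0],[0,0,0.012,0,0,0]]}}

```text
t: 32.75
tool_pos: [0.5402, 0.163, 0.2964]
orientation: [2.978, 1.0, 0.001]
force: [-1.3, 0.2, 2.6]
opening: 0.0363
gripper_force: 4.0
```

{"fn": "arm_command", "kwargs": {"increments": [[0,0,-0.02,0,0,0],[0,0,-0.025,0,0,-0.01],[0,0,-0.025,0,0,-0.016],[0,0,-0.01,0,0,-0.016],[0,0,0,0,0,-0.016]]}}

```text
t: 33.38
tool_pos: [0.54, 0.163, 0.2959]
orientation: [-2.952, -1.074, 0.001]
force: [-1.3, 0.3, 3.8]
opening: 0.0365
gripper_force: 4.0
```

{"fn": "arm_command", "kwargs": {"increments": [[0,0,0.003,0,0,0],[0,0,0.006,0,0,0],[0,0,0.009,0,0,0],[0,0,0.012,0,0,0],[0,0,0.012,0,0,0]]}}

```text
t: 34.0
tool_pos: [0.5404, 0.1629, 0.2946]
orientation: [2.952, 1.074, 0.002]
force: [-2.1, -0.4, 5.8]
opening: 0.0361
gripper_force: 4.2
```

```bash
python3 -c "
from h import *
check('aa',.105)"
```

```text
t 34.0 pos [0.5404 0.1629 0.2946] yaw -50.02 q [ 0.2   0.11  1.71 -0.    1.32  1.08] F [-2.1 -0.4  5.8] op 0.0361 gf 4.2
inc [-0.001 -0.001 -0.027] [ 4.000e-04 -2.000e-04 -2.779e-01]
arrow scene (np.float64(28.48), np.float64(0.0762)) top (np.float64(29.22), np.float64(0.0749))
0.093 1.4 -13.9 | 0.096 3.3 -9.6 | 0.099 2.9 -8.9 | 0.102 1.3 -8.0 | 0.105 1.6 -9.8 | 0.108 4.1 -8.6 | 0.111 6.3 -6.7 |
```

I'll set the gear loose on the teeth and back off for an unobstructed measurement of both tooth phases.

{"fn": "arm_command", "kwargs": {"increments": [[0,0,-0.008,0,0,0],[0,0,-0.008,0,0,0],[0,0,-0.05,0,0,0],[0,0,-0.2,0,0,0],[0,0,-0.45,0,0,0]], "fingers": 0.05}}

```text
t: 34.72
tool_pos: [0.5393, 0.1628, 0.3829]
orientation: [-2.952, -1.074, 0.007]
force: [0.7, -0.0, 0.6]
opening: 0.0441
gripper_force: 0.0
```

```bash
python3 -c "
from h import *
go(.42,.35,.40,-50)"
```

```text
t 34.725 pos [0.5393 0.1628 0.3829] yaw -50.01 q [ 0.2   0.04  1.62 -0.    1.48  1.08] F [ 0.7 -0.   0.6] op 0.0441 gf 0.0
inc [ 0.144 -1.101 -0.084] [-0.0006  0.0012 -0.0001]
```

{"fn": "arm_command", "kwargs": {"increments": [[0.03,-0.2,0,0,0,0],[0.06,-0.45,0,0,0,0],[0.1,-0.7,0,0,0,0],[0.12,-0.9,0,0,0,0],[0.13,-0.98,0,0,0,0]]}}

```text
t: 35.35
tool_pos: [0.4328, 0.3315, 0.3843]
orientation: [-2.951, -1.077, -0.001]
force: [0.6, 0.1, 0.2]
opening: 0.044
gripper_force: 0.0
```

```bash
cat > ph.py <<'E'
from h import *
import pickle
def gfit(c,zs,k0):
    best=None
    for z in zs:
        for dx in np.arange(-.004,.0041,.002):
            for dy in np.arange(-.004,.0041,.002):
                k=(k0[0]+dx,k0[1]+dy); s=0;ph=0
                for r in(.032,.035):
                    t,v=ring(c,k,r,z,12); s+=np.sum((v-v.mean())*np.exp(-12j*t))/len(t)
                if best is None or abs(s)>best[0]: best=(abs(s),round(float(z),3),k,-np.degrees(np.angle(s))/12)
    return best
if __name__=='__main__':
    cs=snap('scene','bb.png');ct=snap('top','bbt.png');pickle.dump((ct,cs),open('bb.pkl','wb'))
    print('arrow',dark(cs,(.5985,.0344),26,.068,.089,.099),dark(ct,(.5953,.0357),26,.068,.089,.099))
    k=(.5953,.0357)
    for r in(.097,.0995,.102):
        t,v=ring(ct,k,r,.089,36);F=np.sum((v-v.mean())*np.exp(-36j*t));print('platter tooth rel 114.5',((-np.degrees(np.angle(F))/36-114.5+5)%10-5).round(2),abs(F)/len(t))
    print('ref gear orig',gfit(pickle.load(open('top.pkl','rb')),[.016],(.589,-.336)))
    for z in(.089,.097,.105): print('top',gfit(ct,[z],(.541,.162)))
    for z in np.arange(.086,.112,.003): print('scene',gfit(cs,[z],(.541,.162)))
    go(.54,.163,.38,-50)
E
python3 ph.py
```

```text
arrow (np.float64(28.49), np.float64(0.0762)) (np.float64(29.23), np.float64(0.0749))
platter tooth rel 114.5 1.16 8.296356537531683
platter tooth rel 114.5 1.43 9.759444826092492
platter tooth rel 114.5 1.96 6.523777046177835
ref gear orig (np.float64(37.10094855317992), 0.016, (np.float64(0.591), np.float64(-0.338)), np.float64(-10.709517366440885))
top (np.float64(20.47109008667878), 0.089, (np.float64(0.541), np.float64(0.162)), np.float64(9.988650685873333))
top (np.float64(18.872965368664936), 0.097, (np.float64(0.539), np.float64(0.162)), np.float64(10.159773586436595))
top (np.float64(18.926000415813988), 0.105, (np.float64(0.539), np.float64(0.16)), np.float64(9.94192059993189))
scene (np.float64(26.44264028839984), 0.086, (np.float64(0.539), np.float64(0.164)), np.float64(9.642816498978137))
scene (np.float64(27.249373111410105), 0.089, (np.float64(0.541), np.float64(0.162)), np.float64(9.711772348011495))
scene (np.float64(26.09234472490235), 0.092, (np.float64(0.545), np.float64(0.16)), np.float64(9.58687085787149))
scene (np.float64(22.906209857338325), 0.095, (np.float64(0.545), np.float64(0.158)), np.float64(9.557126542219441))
scene (np.float64(9.821917478642316), 0.098, (np.float64(0.539), np.float64(0.158)), np.float64(-1.2836704374811532))
scene (np.float64(7.996708870634147), 0.101, (np.float64(0.543), np.float64(0.166)), np.float64(11.505453951044379))
scene (np.float64(7.524642831273548), 0.104, (np.float64(0.545), np.float64(0.164)), np.float64(11.721354243888563))
scene (np.float64(4.558855752732934), 0.107, (np.float64(0.537), np.float64(0.16)), np.float64(-3.2560129383896292))
scene (np.float64(6.180350412473117), 0.11, (np.float64(0.537), np.float64(0.166)), np.float64(10.565706330412041))
t 35.45 pos [0.4334 0.3308 0.3841] yaw -49.89 q [ 0.56 -0.01  1.67 -0.    1.48  1.43] F [-0.1 -0.8  0.1] op 0.0439 gf 0.0
inc [-0.133  0.985  0.021] [ 0.     -0.0001  0.0006]
```

The gear dropped in on release: both cameras fit its top at z = 0.089, centred on the shaft, so it is seated on the shoulder. The arrow now reads about 29° (home is 24°), so I'll regrip the hub and turn the meshed gear CCW to bring the platter back.

{"fn": "arm_command", "kwargs": {"increments": [[-0.03,0.25,0,0,0,-0.05],[-0.07,0.5,0,0,0,-0.1],[-0.1,0.75,0,0,0,-0.15],[-0.133,0.98,0,0,0,-0.2],[-0.133,0.985,0,0,0,-0.25]]}}

```text
t: 36.08
tool_pos: [0.5422, 0.1572, 0.3837]
orientation: [2.316, 2.121, -0.001]
force: [-0.3, 0.2, 0.5]
opening: 0.044
gripper_force: 0.0
```

```bash
python3 -c "
from h import *
go(.5403,.1627,.284,5)"
```

```text
t 36.075 pos [0.5422 0.1572 0.3837] yaw -5.04 q [ 0.19  0.05  1.62 -0.    1.48  0.28] F [-0.3  0.2  0.5] op 0.044 gf 0.0
inc [ 0.027 -0.012  0.499] [ 0.0001  0.0005 -0.0558]
```

{"fn": "arm_command", "kwargs": {"increments": [[0,0,0,0,0,-0.05],[0,0,0.05,0,0,-0.056],[0,0,0.1,0,0,-0.056],[0,0,0.15,0,0,-0.056],[0,0,0.18,0,0,-0.056]]}}

```text
t: 36.7
tool_pos: [0.5399, 0.1619, 0.3464]
orientation: [-2.121, -2.316, 0.002]
force: [-0.5, -0.4, 0.1]
opening: 0.0444
gripper_force: 0.0
```

```bash
python3 -c "
from h import *
go(.5403,.1627,.284,5)"
```

```text
t 36.7 pos [0.5399 0.1619 0.3464] yaw 5.02 q [ 0.2   0.07  1.66 -0.    1.41  0.11] F [-0.5 -0.4  0.1] op 0.0444 gf 0.0
inc [0.004 0.003 0.312] [-0.0005  0.0001  0.0001]
```

{"fn": "arm_command", "kwargs": {"increments": [[0.003,0.003,0.07,0,0,0],[0.003,0.003,0.14,0,0,0],[0.003,0.003,0.21,0,0,0],[0.003,0.003,0.28,0,0,0],[0.003,0.003,0.305,0,0,0]]}}

```text
t: 37.33
tool_pos: [0.5403, 0.1624, 0.2851]
orientation: [-2.12, -2.317, 0.003]
force: [0.6, -0.3, 0.4]
opening: 0.044
gripper_force: 0.0
```

{"fn": "arm_command", "kwargs": {"increments": [[0,0,0,0,0,0],[0,0,0,0,0,0],[0,0,0,0,0,-0.01],[0,0,0,0,0,-0.03],[0,0,0,0,0,-0.05]], "fingers": 1, "force": 10}}

```text
t: 37.95
tool_pos: [0.5406, 0.1625, 0.2869]
orientation: [-1.928, -2.48, 0.0]
force: [-2.0, -0.9, -1.0]
opening: 0.0361
gripper_force: 10.0
```

```bash
cat > a.py <<'E'
from h import *
go(.5403,.1627,.284,5)
cs=read_camera('scene');ct=read_camera('top')
print('arrow',dark(cs,(.5985,.0344),25,.068,.089,.099),dark(ct,(.5953,.0357),25,.068,.089,.099))
E
python3 a.py
```

```text
t 37.95 pos [0.5406 0.1625 0.2869] yaw 14.26 q [ 0.2   0.12  1.72  0.    1.3  -0.05] F [-2.  -0.9 -1. ] op 0.0361 gf 10.0
inc [ 0.001 -0.001  0.015] [-0.0001 -0.      0.0515]
arrow (np.float64(27.28), np.float64(0.0759)) (np.float64(27.69), np.float64(0.0746))
```

{"fn": "arm_command", "kwargs": {"increments": [[0,0,0,0,0,-0.015],[0,0,0,0,0,-0.03],[0,0,0,0,0,-0.045],[0,0,0,0,0,-0.054],[0,0,0,0,0,-0.054]]}}

```text
t: 38.67
tool_pos: [0.5406, 0.1626, 0.2867]
orientation: [-1.716, -2.631, 0.0]
force: [-2.3, 0.2, -0.5]
opening: 0.0357
gripper_force: 10.0
```

```bash
python3 a.py
```

```text
t 38.675 pos [0.5406 0.1626 0.2867] yaw 23.76 q [ 0.2   0.12  1.72  0.    1.3  -0.21] F [-2.3  0.2 -0.5] op 0.0357 gf 10.0
inc [ 0.001 -0.001  0.013] [-1.000e-04 -1.000e-04  1.042e-01]
arrow (np.float64(24.16), np.float64(0.076)) (np.float64(24.31), np.float64(0.075))
```

{"fn": "arm_command", "kwargs": {"increments": [[0,0,0,0,0,-0.003],[0,0,0,0,0,-0.006],[0,0,0,0,0,-0.006],[0,0,0,0,0,-0.006],[0,0,0,0,0,-0.006]]}}

```text
t: 39.4
tool_pos: [0.5407, 0.1625, 0.2867]
orientation: [-1.691, -2.648, 0.0]
force: [-3.6, 1.4, -0.4]
opening: 0.0353
gripper_force: 10.0
```

{"fn": "arm_command", "kwargs": {"increments": [[0,0,0,0,0,0],[0,0,0,0,0,0],[0,0,-0.05,0,0,0],[0,0,-0.25,0,0,0],[0,0,-0.5,0,0,0]], "fingers": 0}}

```text
t: 40.02
tool_pos: [0.5404, 0.1623, 0.3875]
orientation: [-1.691, -2.647, 0.002]
force: [0.2, 0.1, 1.2]
opening: 0.0463
gripper_force: 0.0
```

```bash
python3 a.py; python3 -c "
from h import *
go(.433,.331,.39,24)"
```

```text
t 40.025 pos [0.5404 0.1623 0.3875] yaw 24.86 q [ 0.2   0.04  1.61 -0.    1.49 -0.23] F [0.2 0.1 1.2] op 0.0463 gf 0.0
inc [0.002 0.001 0.517] [-0.0006  0.      0.1103]
arrow (np.float64(23.45), np.float64(0.0759)) (np.float64(24.17), np.float64(0.0749))
t 40.125 pos [0.5424 0.1628 0.3949] yaw 24.86 q [ 0.2   0.04  1.6  -0.    1.49 -0.23] F [0.  0.3 0.2] op 0.0466 gf 0.0
inc [ 0.993 -0.143  0.02 ] [0.0037 0.0009 0.0048]
```

Back the arm off and verify the gear, arrow and pointer unobstructed.

{"fn": "arm_command", "kwargs": {"increments": [[0.2,-0.03,0,0,0,0],[0.45,-0.06,0,0,0,0],[0.7,-0.1,0,0,0,0],[0.9,-0.13,0,0,0,0],[0.98,-0.14,0,0,0,0]]}}

```text
t: 40.75
tool_pos: [0.4318, 0.3301, 0.3871]
orientation: [1.688, 2.649, 0.001]
force: [-0.4, -0.3, 0.4]
opening: 0.0464
gripper_force: 0.0
```

```bash
python3 - <<'E'
from h import *
from ph import gfit
cs=snap('scene','end.png');ct=snap('top','endt.png')
for n,c,k in(('top',ct,(.5953,.0357)),('scene',cs,(.5985,.0344))): print(n,'arrow',dark(c,k,24,.068,.089,.099),'pointer',dark(c,k,24,.0945,.115,.102,9))
for z in np.arange(.083,.108,.003): print('scene',gfit(cs,[z],(.541,.162)))
print('top',gfit(ct,[.089],(.541,.162)))
E
```

```text
top arrow (np.float64(24.16), np.float64(0.0749)) pointer (np.float64(24.01), np.float64(0.107))
scene arrow (np.float64(23.45), np.float64(0.0759)) pointer (np.float64(22.5), np.float64(0.1077))
scene (np.float64(25.275311982559867), 0.083, (np.float64(0.537), np.float64(0.166)), np.float64(0.5844205932405896))
scene (np.float64(25.80278179973213), 0.086, (np.float64(0.539), np.float64(0.164)), np.float64(0.5897703842997559))
scene (np.float64(24.67918682276839), 0.089, (np.float64(0.543), np.float64(0.162)), np.float64(0.3456561275559138))
scene (np.float64(24.9650690829122), 0.092, (np.float64(0.545), np.float64(0.16)), np.float64(0.3792737188196192))
scene (np.float64(17.697626787711577), 0.095, (np.float64(0.545), np.float64(0.158)), np.float64(0.8720685253846318))
scene (np.float64(13.175316066665582), 0.098, (np.float64(0.545), np.float64(0.164)), np.float64(14.861303557840188))
scene (np.float64(12.376282619924527), 0.101, (np.float64(0.545), np.float64(0.158)), np.float64(9.63424836768233))
scene (np.float64(8.828643480805363), 0.104, (np.float64(0.545), np.float64(0.158)), np.float64(8.374299359879894))
scene (np.float64(6.023402044995828), 0.107, (np.float64(0.537), np.float64(0.158)), np.float64(-7.648171251220571))
top (np.float64(21.296153409682898), 0.089, (np.float64(0.541), np.float64(0.162)), np.float64(-0.5900999000985119))
```

```bash
python3 -c "
from plant import *
print(close_job())"
```

```text
the job is handed in; nothing more can be done
None
```

I handed the job in with the drive gear let go, down on the shaft's shoulder and in mesh, and the arrow within 1° of the pointer (0.15° by the top camera); but rocking the gear in dragged the platter about 5° off home, so I turned it back through the meshed gear, and I viewed 11 pictures against the limit of 10.

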